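# Rack the greasy spanners and spray them

## Robot

A 7-joint arm with a two-finger parallel gripper is mounted at the origin on the work surface. World frame = base frame: x ahead of the robot, y to its left, z up, the work surface at z = 0. Lengths are in m, angles in degrees, forces in N, time in s.
With the tool pointing down it reaches from about 0.4 to 0.875 m from the base axis. Payload 19.3 kg.
Tool frame: the origin (TCP) lies midway between the tips of the shut fingers; the grasp point (between the pads) lies 19 mm behind it; z points along the fingers, x is the direction in which the jaws open and shut, and the axes are right-handed (so a half turn about z gives the same grasp; the last joint's range is limited). The gripper opens to 85 mm and grips with 20 to 120 N. Pads are 22 mm wide; open, the fingers measure 114 mm over their backs; the gripper's body (76 mm by 85 mm) begins 54 mm behind the grasp point. The pads swing forward as they close: fully open they stand 13 mm farther back than shut.
Start: joints at [59.462, 29.874, -2.08, 91.645, 1.215, 58.505, -6.463], TCP at [0.279, -0.559, 0.231] pointing down, gripper open.
Joint ranges: [-166.77, 166.77], [-17.47, 122.26], [-85.68, 81.53], [9.62, 139.38], [-72.42, 252.41], [9.2, 110.78], [-144.41, 144.41]. Speed limits (degrees/s): [108.29, 108.29, 136.94, 136.94, 172.46, 172.46, 172.46].

## Interface

Orientations are given as [roll, pitch, yaw] about the fixed x, y, z axes, in that order (R = Rz(yaw) Ry(pitch) Rx(roll)).
In Python, from station import * gives the robot as it stands. The module is installed in compiled form; this text tells all that it offers.
- The arm moves only by the shell command python3 -m inch 'ROWS' [FORCE]. ROWS is text: rows parted by semicolons, each of 7 numbers parted by spaces: the shift along the tool's x, y, z in cm, then the turn, a rotation vector about the tool's x, y, z in rad, then the closure in counts, from 0 (fully open) to 255 (shut). A call has 1 to 20 rows; each row shifts and turns the commanded pose from where the row before left it, along the tool's axes as they then stand; what a row does not reach is not made up. A row lasts 1/10 s, in which the tool goes at most 50 mm and 8.59 degrees, less where a joint would pass 70% of its speed; a pose out of reach is approached as far as the arm can. A call is refused whole if a number of a shift passes 5 or a number of a turn 0.15, either way. A call with a gripper value outside its range is refused whole. The fingers move at their own pace and stop on an object; FORCE is the grip in N (left out, the last holds). Time passes only in rows, so rows that do not move let the fingers close. It gives the time, the measured TCP pose, the force and the opening at its end, in the units of the state.
- state(): the state, without advancing time (a new reading comes with each control period).
- camera(name): name is "side" or "top" or "wrist"; returns a dict with "frame" (420x560x3 uint8, red, green, blue), "camera_matrix" (3x3 intrinsics, pixels), "dist_coeffs" ([k1, k2, p1, p2, k3] as OpenCV has them; the pictures are not rectified), "pose" (4x4, takes a point from camera to world coordinates). Camera axes: x right, y up, looking along -z (the intrinsics and any distortion apply to the point x, -y, -z); pixel columns grow to the right and rows downward; lengths in m; the calibration is good to about 2 mm. A picture is of the moment at which its call begins. There is no depth.
- finish_job(): hands the job in, once; it reports no verdict.
Trained networks look in a picture, given as the dict that the camera call returned (one of the last four; its "shot" number tells which), for a name from the list of things; names that differ only in an ending like _2 or _b are one class to them, and where a whole thing is asked for, a point or a joint stands for the part that bears it (a point fixed in the world has none). Each returns a list of dicts, best first, with "score" (0 to 1); they miss things now and then, are a little off and sometimes report something else, mostly with a low value. They report only what shows in the picture. A call takes as long as a camera call.
- boxes_of(target, picture): "position" ([column, row] in pixels, amid what is visible of it).
- outline_of(target, picture): "mask" (420x560 bool, what is visible of it) and "position" ([column, row] in pixels, amid what is visible of it).
The state is a dict: "t": time; "joint_positions": joint angles; "qvel": joint speeds; "tau": joint torques, N m; "position": TCP position; "eef_rot": TCP orientation; "ft_force": force on the tool from outside, world axes, zero at the start; "wrist_torque": the same for the moment, N m; "width": finger opening in m.
Only numpy, scipy, OpenCV 4.12 (cv2) and the standard library are available. Lean on these libraries where they do the work, as an engineer would, in place of code of your own. Each camera call takes 0.05 s, during which the arm holds its last target.

## Task

Take the overcap off the spray can and stand it, mouth down, on the bare counter. Then stand every spanner upright in the draining rack, ring end up and jaw down on the rack's floor (best held by the ring, letting it swing down in slackened fingers and gripping it again; it may lean a little against the side of its slot); when all are in, press the can's nozzle fully down for a moment and let it come up again, and put the overcap back on the can so that it sits level on the rim. Leave the bit case, the tin and the glue bottle where they are.

Things in the scene. Friction and masses are not known exactly. Their poses are not given: they have to be found in the camera images.
- spanner_a: steel combination spanner, 150 mm long, about 160 g, flat on the counter at the start; may be absent. Origin: middle of its length, on the underside (z up as it lies). x runs along it from the open jaw (-x) to the ring end (+x). Ring end: a disc 28 mm across, 14 mm thick; shank 13 mm wide, 8 mm thick; jaw 34 mm wide, 13 mm thick, the heavier end
- spanner_a_ring (a point): centre of that spanner's ring end, 14 mm from its tip, 7 mm up as it lies: the place to grip it, across (along y). Gripped there with about 80 N it stays level; slackened little by little it starts to swing at 20 to 50 N and hangs straight down, jaw lowest, at 5 to 10 N; with less than 3 N it drops
- spanner_a_jaw (a point): middle of that spanner's open-jaw end face, 7 mm up as it lies
- spanner_b: steel combination spanner, 158 mm long, about 180 g, flat on the counter at the start; may be absent. Origin: middle of its length, on the underside (z up as it lies). x runs along it from the open jaw (-x) to the ring end (+x). Ring end: a disc 28 mm across, 14 mm thick; shank 13 mm wide, 8 mm thick; jaw 34 mm wide, 13 mm thick, the heavier end
- spanner_b_ring (a point): centre of that spanner's ring end, 14 mm from its tip, 7 mm up as it lies: the place to grip it, across (along y). Gripped there with about 80 N it stays level; slackened little by little it starts to swing at 20 to 50 N and hangs straight down, jaw lowest, at 5 to 10 N; with less than 3 N it drops
- spanner_b_jaw (a point): middle of that spanner's open-jaw end face, 7 mm up as it lies
- spanner_c: steel combination spanner, 166 mm long, about 200 g, flat on the counter at the start; may be absent. Origin: middle of its length, on the underside (z up as it lies). x runs along it from the open jaw (-x) to the ring end (+x). Ring end: a disc 28 mm across, 14 mm thick; shank 13 mm wide, 8 mm thick; jaw 34 mm wide, 13 mm thick, the heavier end
- spanner_c_ring (a point): centre of that spanner's ring end, 14 mm from its tip, 7 mm up as it lies: the place to grip it, across (along y). Gripped there with about 80 N it stays level; slackened little by little it starts to swing at 20 to 50 N and hangs straight down, jaw lowest, at 5 to 10 N; with less than 3 N it drops
- spanner_c_jaw (a point): middle of that spanner's open-jaw end face, 7 mm up as it lies
- spanner_d: steel combination spanner, 174 mm long, about 220 g, flat on the counter at the start; may be absent. Origin: middle of its length, on the underside (z up as it lies). x runs along it from the open jaw (-x) to the ring end (+x). Ring end: a disc 28 mm across, 14 mm thick; shank 13 mm wide, 8 mm thick; jaw 34 mm wide, 13 mm thick, the heavier end
- spanner_d_ring (a point): centre of that spanner's ring end, 14 mm from its tip, 7 mm up as it lies: the place to grip it, across (along y). Gripped there with about 80 N it stays level; slackened little by little it starts to swing at 20 to 50 N and hangs straight down, jaw lowest, at 5 to 10 N; with less than 3 N it drops
- spanner_d_jaw (a point): middle of that spanner's open-jaw end face, 7 mm up as it lies
- rack: fixed aluminium draining rack, 56 mm (x) by 252 mm (y), 85 mm tall, with four V-shaped slots in a row, at y = -90, -30, 30 and 90 mm. A slot is 48 mm long in x; in y 42 mm wide at the top, narrowing to 16 mm at its floor, 6 mm above the counter. A spanner stands in a slot with its width along the rack's x. Origin: centre of the underside
- can: fixed grey spray can of degreaser, 60 mm across, upright; its flat rim is 156 mm above the counter, inside it a dome 44 mm across rises 14 mm and carries the nozzle. Origin: centre of the underside
- overcap: loose white plastic overcap of the can: a round cup, mouth down, 57 mm across at its mouth and 54 mm at its closed top, 45 mm tall, walls 3 mm, 30 g; at the start it sits on the can's rim and covers the nozzle. Grip it across from above. Origin: centre of the mouth (underside); z points out of the closed top
- nozzle_top (a point): centre of the top of the can's white spray nozzle, a button 22 mm across; 190 mm above the counter when up (under the overcap at the start)
- nozzle (a joint): the nozzle's travel in m: 0 up, 0.006 fully down; sprung, it needs about 2 N to start and 6.5 N to go fully down, and comes back up by itself
- bit_case: bystander: black screwdriver-bit case with clear lid, 130 x 75 x 36 mm; leave alone. Origin: centre of the underside
- tin: bystander: open grey tin, 80 mm across, 80 mm tall; leave alone. Origin: centre of the underside
- glue: bystander: white glue bottle, 48 mm across, 110 mm tall; leave alone. Origin: centre of the underside
- can_rim (a point): centre of the can's flat rim, 156 mm above the counter, on which the overcap's mouth rests

How it is judged:
By the outcome, as a careful person would: the job done as asked, in the order asked, and still so for the second after the job is handed in, with the robot touching nothing.
Of spanner_a, spanner_b, spanner_c, spanner_d only 2 to 4 are there at a start; the rules pass over those that are not, and their reading is None.
At some moment in a run one of spanner_a, spanner_b, spanner_c, spanner_d may be knocked a few centimetres aside while the robot is not near it.
It also fails if it takes over 210 s, if anything falls off the work surface, if the arm or the gripper's body presses on something with over 40 N, if the wrist force passes 120 N, or if a joint passes its speed limit or range.

## Working session

There is one attempt and no reset: what is moved stays moved. The work goes in short steps, Python scripts to look and compute and a shell command to move; the robot and the scene stay as the last step left them, time stands still between calls to the robot, and variables do not carry over. Pictures are saved under pics/ and viewed, and the job is handed in when it is done.

```bash
mkdir -p pics; ls
cat > h.py <<'E'
from station import *
import numpy as np, cv2
def snap(n, name):
    c=camera(n); cv2.imwrite(f'pics/{name}.png', c['frame'][:,:,::-1]); return c
def ray(c,px):
    K=np.array(c['camera_matrix'],float); d=np.array(c['dist_coeffs'],float)
    p=cv2.undistortPoints(np.array([[px]],float),K,d)[0,0]
    T=np.array(c['pose']); v=T[:3,:3]@np.array([p[0],-p[1],-1.0]); return T[:3,3],v
def atz(c,px,z):
    o,v=ray(c,px); return o+v*(z-o[2])/v[2]
def proj(c,P):
    T=np.array(c['pose']); K=np.array(c['camera_matrix'],float); d=np.array(c['dist_coeffs'],float)
    q=(np.atleast_2d(P)-T[:3,3])@T[:3,:3]; q=q*np.array([1,-1,-1])
    return cv2.projectPoints(q,np.zeros(3),np.zeros(3),K,d)[0][:,0]
E
python3 - <<'E'
from h import *
s=state(); print(s)
for n in ('side','top','wrist'):
    c=snap(n,n+'0'); print(n,np.round(c['pose'],3).tolist(), np.round(c['camera_matrix'],0).tolist(),c['dist_coeffs'])
E
```

```text
pics
{'t': 0.0, 'joint_positions': array([59.46232733, 29.91055065, -2.08069638, 91.67223884,  1.21431554,
       58.50164916, -6.46191521]), 'qvel': array([-0.04362088, -0.01096039, -0.05746372, -0.05495686, -0.06305919,
       -0.19859157, -0.02273733]), 'tau': array([-3.05902440e-04, -9.27076650e+01,  1.98015936e+00, -3.69918001e+01,
        1.77682971e-02,  8.28081305e-03, -6.83579060e-05]), 'position': array([ 0.27885039, -0.55899762,  0.23072033]), 'eef_rot': array([ 1.79995649e+02,  6.22444518e-02, -6.34848443e+01]), 'ft_force': array([-0.46212696, -0.22000083,  0.06139015]), 'wrist_torque': array([ 0.00063814,  0.00420255, -0.00678792]), 'width': 0.08531272112196538}
side [[-0.97, 0.198, -0.141, 0.417], [-0.242, -0.747, 0.62, 0.909], [0.018, 0.635, 0.772, 1.177], [0.0, 0.0, 0.0, 1.0]] [[538.0, 0.0, 271.0], [0.0, 538.0, 213.0], [0.0, 0.0, 1.0]] [-0.00367109  0.          0.          0.          0.        ]
top [[-0.01, 0.993, -0.118, 0.451], [-1.0, -0.011, -0.013, 0.057], [-0.014, 0.118, 0.993, 1.408], [0.0, 0.0, 0.0, 1.0]] [[488.0, 0.0, 280.0], [0.0, 488.0, 206.0], [0.0, 0.0, 1.0]] [-0.09715759  0.          0.          0.          0.        ]
wrist [[0.446, 0.856, 0.261, 0.345], [-0.895, 0.428, 0.128, -0.527], [-0.002, -0.29, 0.957, 0.373], [0.0, 0.0, 0.0, 1.0]] [[359.0, 0.0, 282.0], [0.0, 359.0, 209.0], [0.0, 0.0, 1.0]] [-0.09633793  0.          0.          0.          0.        ]
```

View pics/top0.png

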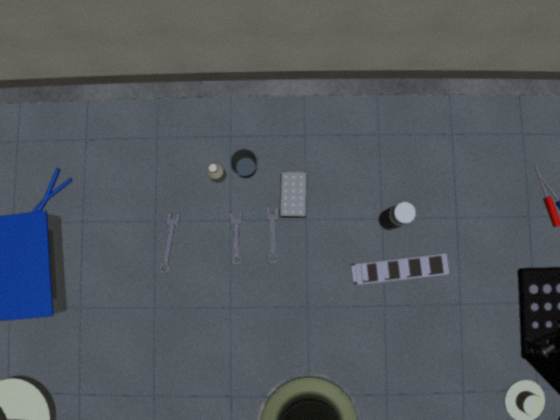

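View pics/side0.png

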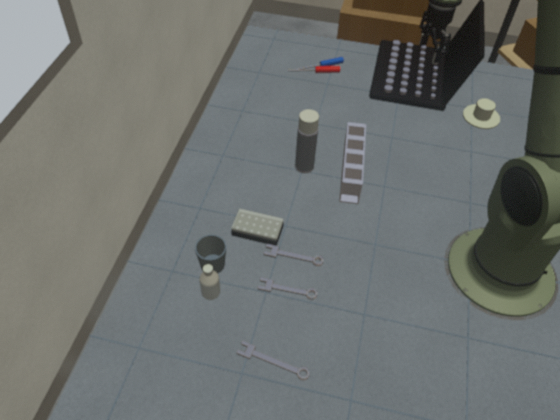

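View pics/wrist0.png

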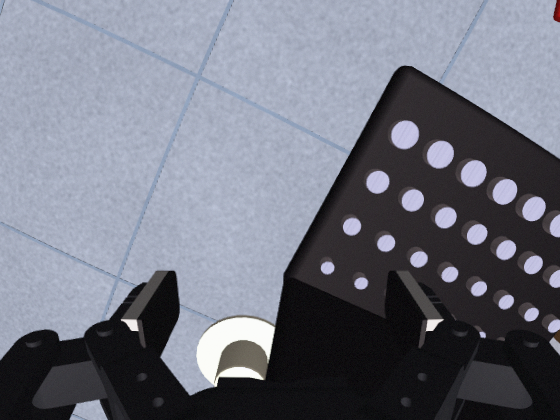

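The top view shows three spanners, jaw away from the robot: ring/jaw at about (164,268)/(172,215), (237,262)/(236,214) and (272,260)/(272,210). The rack is around (402,269), the can with its cap at (403,213), and the bystanders at (216,172), (245,163) and (293,194).

```bash
cat > loc.py <<'E'
from h import *
def far(m):
    ys,xs=np.nonzero(m); return np.stack([xs,ys],1).astype(float)
def spanners(c,zz=0.006,show=True):
    out=[]
    for k in ('spanner_a',):
        for o in outline_of(k,c):
            p=far(o['mask'])
            if len(p)<15: continue
            W=np.array([atz(c,q,zz)[:2] for q in p])
            m=W.mean(0); u,s,vt=np.linalg.svd(W-m); d=vt[0]; t=(W-m)@d
            out.append((o['score'],m,np.degrees(np.arctan2(d[1],d[0])),t.min(),t.max(),len(p)))
            if show: print(k,round(o['score'],2),np.round(o['position']),'m',np.round(m,4),'ang',round(out[-1][2],1),'len',round(np.ptp(t),4),len(p),'ends',np.round(m+d*t.min(),4),np.round(m+d*t.max(),4))
    return out
E
python3 - <<'E'
from loc import *
for n in ('top','side'):
    c=camera(n); print(n)
    spanners(c)
    for k,z in (('spanner_a_ring',.007),('spanner_a_jaw',.007),('can',.1),('overcap',.201),('rack',.085),('glue',.11),('tin',.08),('bit_case',.036)):
        for o in boxes_of(k,c)[:5]: 
            if o['score']>.2: print(k,round(o['score'],2),np.round(o['position'],1),np.round(atz(c,o['position'],z),4))
E
```

```text
top
spanner_a 0.92 [169. 232.] m [0.5355 0.3957] ang 169.7 len 0.165 321 ends [0.5983 0.3843] [0.4359 0.4138]
spanner_a 0.78 [270. 228.] m [0.5523 0.0997] ang -179.0 len 0.133 304 ends [0.6108 0.1007] [0.4778 0.0984]
spanner_a 0.58 [233. 232.] m [0.5448 0.203 ] ang -179.6 len 0.1438 286 ends [0.6027 0.2034] [0.4589 0.2024]
spanner_a_ring 0.7 [236.6 228.5] [0.555  0.2006 0.007 ]
spanner_a_jaw 0.77 [234.4 227.2] [0.5588 0.207  0.007 ]
can 0.79 [387.  220.2] [ 0.5658 -0.2137  0.1   ]
overcap 0.92 [400.2 214.2] [ 0.5716 -0.2264  0.201 ]
rack 0.77 [400.7 269.1] [ 0.4343 -0.2498  0.085 ]
rack 0.51 [388.2 220.1] [ 0.5674 -0.2201  0.085 ]
glue 0.53 [215.  169.7] [0.7076 0.2489 0.11  ]
glue 0.53 [169.3 246.1] [0.5019 0.3707 0.11  ]
glue 0.35 [271.2 231.7] [0.5379 0.0978 0.11  ]
glue 0.29 [294.6 192.9] [0.6414 0.0342 0.11  ]
tin 0.75 [242.6 164.7] [0.7265 0.1766 0.08  ]
bit_case 0.74 [292.3 194.3] [0.6483 0.0395 0.036 ]
side
spanner_a 0.96 [276. 361.] m [0.518  0.3965] ang 171.8 len 0.1737 627 ends [0.6053 0.3839] [0.4333 0.4088]
spanner_a 0.95 [287. 254.] m [0.5478 0.0966] ang 177.7 len 0.153
[... 186 characters left out ...]
5 0.14  ] ang 120.5 len 0.1229 938 ends [0.7819 0.0916] [0.7196 0.1976]
spanner_a_ring 0.96 [285.8 289.7] [0.5336 0.2029 0.007 ]
spanner_a_ring 0.47 [308.5 120.9] [ 0.606  -0.4422  0.007 ]
spanner_a_jaw 0.6 [277.3 289.1] [0.5548 0.2066 0.007 ]
spanner_a_jaw 0.5 [307.2 121.4] [ 0.6096 -0.4386  0.007 ]
can 0.6 [304.  153.3] [ 0.5757 -0.1944  0.1   ]
overcap 0.57 [306.7 122.3] [ 0.5783 -0.2112  0.201 ]
overcap 0.48 [208.1 254.5] [0.7004 0.2756 0.201 ]
rack 0.62 [352.9 164.8] [ 0.4336 -0.2002  0.085 ]
glue 0.58 [209.4 281.9] [0.6996 0.2894 0.11  ]
tin 0.65 [210.7 251.7] [0.7319 0.1874 0.08  ]
bit_case 0.96 [258.8 229.1] [0.6431 0.0553 0.036 ]
bit_case 0.59 [306.1 121.6] [ 0.6081 -0.4034  0.036 ]
```

Run:
```python
import cv2,numpy as np
t=cv2.imread('pics/top0.png'); s=cv2.imread('pics/side0.png')
a=cv2.resize(t[190:300,340:460],None,fx=5,fy=5,interpolation=cv2.INTER_CUBIC); cv2.imwrite('pics/z1.png',np.clip(a*2.0,0,255))
a=cv2.resize(s[90:220,270:390],None,fx=4.5,fy=4.5,interpolation=cv2.INTER_CUBIC); cv2.imwrite('pics/z2.png',np.clip(a*1.6,0,255))
a=cv2.resize(t[195:285,150:290],None,fx=5.5,fy=5.5,interpolation=cv2.INTER_CUBIC); cv2.imwrite('pics/z3.png',np.clip(a*1.6,0,255))
```

```text
[ WARN:0@0.101] global loadsave.cpp:1063 imwrite_ Unsupported depth image for selected encoder is fallbacked to CV_8U.
```

View pics/z1.png

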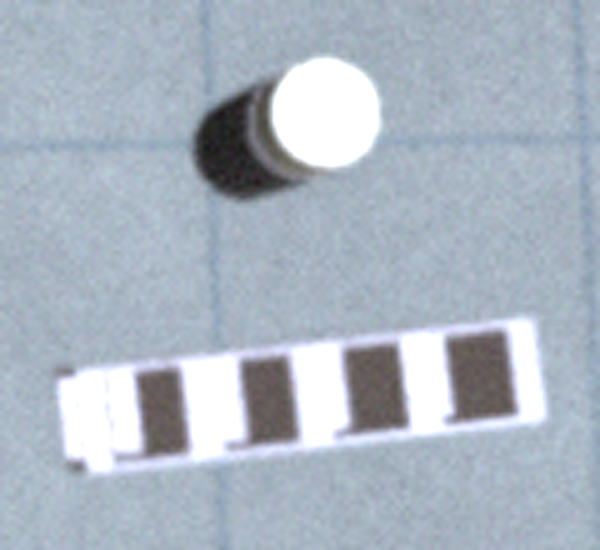

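View pics/z2.png

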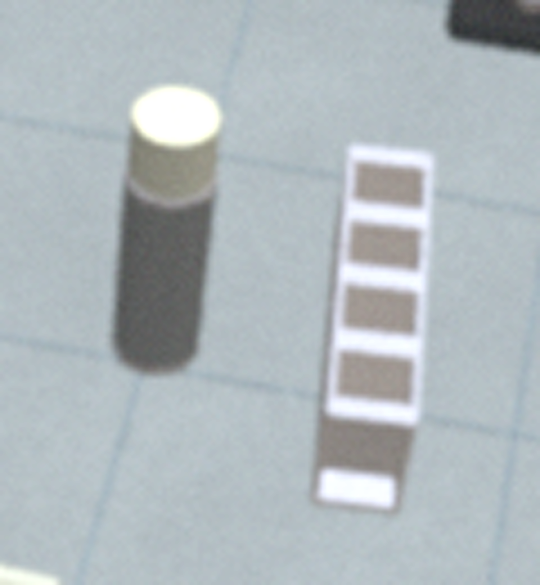

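View pics/z3.png

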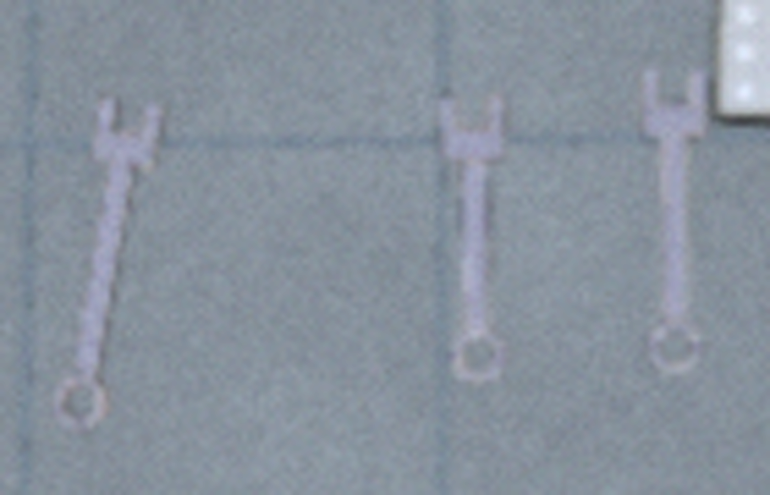

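Run:
```python
from loc import *
t=camera('top'); s=camera('side')
z1=lambda X,Y:((X+.5)/5-.5+340,(Y+.5)/5-.5+190)
z2=lambda X,Y:((X+.5)/4.5-.5+270,(Y+.5)/4.5-.5+90)
z3=lambda X,Y:((X+.5)/5.5-.5+150,(Y+.5)/5.5-.5+195)
r=lambda a:np.round(a,4)
print('cap top',r(atz(t,z1(326,113),.201)),r(atz(s,z2(176,117),.201)))
print('can base',r(atz(s,z2(155,335),.0)))
C=[r(atz(s,z2(*p),.085)) for p in ((350,147),(433,152),(417,420),(328,412))]; print(C,r(np.mean(C,0)))
for p in ((538,318),(546,418)): print('t rack',r(atz(t,z1(*p),.085)))
for ring,j1,j2 in (((80,402),(107,100),(155,108)),((478,355),(447,100),(497,98)),((676,348),(650,75),(698,75))):
    R=atz(t,z3(*ring),.014)[:2]; J=(atz(t,z3(*j1),.013)+atz(t,z3(*j2),.013))[:2]/2
    d=J-R; print('ring',r(R),'jaw',r(J),np.linalg.norm(d)+.014,'dir ring->jaw',np.degrees(np.arctan2(d[1],d[0])))
for k,z in (('overcap',.18),):
  for c in (t,s):
    o=outline_of(k,c)[0]; (x,y),R=cv2.minEnclosingCircle(far(o['mask']).astype(np.float32)); print(k,o['score'],x,y,R)
```

```text
cap top [ 0.5764 -0.2382  0.201 ] [ 0.5785 -0.24    0.201 ]
can base [ 0.5806 -0.2508  0.    ]
[array([ 0.4769, -0.3771,  0.085 ]), array([ 0.4214, -0.3869,  0.085 ]), array([ 0.398 , -0.1371,  0.085 ]), array([ 0.4521, -0.1296,  0.085 ])] [ 0.4371 -0.2577  0.085 ]
t rack [ 0.4751 -0.3789  0.085 ]
t rack [ 0.421  -0.3811  0.085 ]
ring [0.444  0.4082] jaw [0.5997 0.3836] 0.1716318390159564 dir ring->jaw -8.977391923375237
ring [0.4671 0.2003] jaw [0.6004 0.2035] 0.14739423184678116 dir ring->jaw 1.3782362198128602
ring [0.4698 0.0977] jaw [0.6118 0.0977] 0.15608936586850122 dir ring->jaw -0.033569786352454
overcap 0.93 402.0 213.0 12.206655502319336
overcap 0.93 307.0555419921875 122.0 12.17487907409668
```

```bash
cat >> h.py <<'E'
from scipy.spatial.transform import Rotation as Ro
def plan(x,y,z,yaw=None,s=None):
    s=s or state(); R=Ro.from_euler('xyz',s['eef_rot'],degrees=True)
    print('t',round(s['t'],2),'pos',np.round(s['position'],4),'rpy',np.round(s['eef_rot'],2),'F',np.round(s['ft_force'],1),'w',round(s['width'],4),'q',np.round(s['joint_positions'],0))
    d=R.inv().apply(np.array([x,y,z])-s['position'])*100
    print('shift cm (if first)',np.round(d,2),'rows>=',np.max(np.abs(d))/5)
    if yaw is not None:
        T=Ro.from_euler('xyz',[180,0,yaw],degrees=True); rv=(R.inv()*T).as_rotvec()
        d2=T.inv().apply(np.array([x,y,z])-s['position'])*100
        print('turn rad',np.round(rv,4),'| then shift',np.round(d2,2))
E
python3 -c "
from h import *
plan(.577,-.239,.30,0)"
```

```text
t 1.35 pos [ 0.279  -0.5593  0.2313] rpy [180.     0.   -63.49] F [0.4 0.2 0. ] w 0.0855 q [59. 30. -2. 92.  1. 59. -6.]
shift cm (if first) [-15.35 -40.96  -6.87] rows>= 8.192795866012563
turn rad [-0.      0.     -1.1081] | then shift [ 29.8  -32.03  -6.87]
```

```bash
python3 -m inch '0 0 -3 0 0 0 0; 0 0 -4 0 0 0 0; 0 0 0 0 0 -0.14 0; 0 0 0 0 0 -0.14 0; 0 0 0 0 0 -0.14 0;0 0 0 0 0 -0.14 0; 0 0 0 0 0 -0.14 0; 0 0 0 0 0 -0.14 0; 0 0 0 0 0 -0.14 0;0 0 0 0 0 -0.128 0;0 0 0 0 0 0 0' 30; python3 -c "
from h import *
plan(.577,-.239,.30,0)"
```

```text
t: 2.45
position: [0.2788, -0.5593, 0.3012]
eef_rot: [-180.0, -0.0, 0.1]
ft_force: [0.2, -0.1, -0.1]
width: 0.0855
t 2.45 pos [ 0.2788 -0.5593  0.3012] rpy [-1.7999e+02 -1.0000e-02  1.2000e-01] F [ 0.2 -0.1 -0.1] w 0.0855 q [ 69.  27. -16.  86.   8.  68.  52.]
shift cm (if first) [ 29.89 -31.97   0.13] rows>= 6.393799178243341
turn rad [-0.0002 -0.0001  0.0021] | then shift [ 29.82 -32.03   0.12]
```

```bash
python3 -m inch '3 -3.2 0 0 0 0 0;3 -3.2 0 0 0 0 0;3 -3.2 0 0 0 0 0;3 -3.2 0 0 0 0 0;3 -3.2 0 0 0 0 0;3 -3.2 0 0 0 0 0;3 -3.2 0 0 0 0 0;3 -3.2 0 0 0 0 0;3 -3.2 0 0 0 0 0;2.9 -3.2 0 0 0 0 0;0 0 0 0 0 0 0;0 0 0 0 0 0 0' ; python3 -c "
from h import *
plan(.577,-.239,.30,0)
c=snap('wrist','w1')
T=np.array(c['pose']);print(T.round(3).tolist())
a=np.linspace(0,6.28,40)
for C in ((.5764,-.2382),(.5785,-.24)):
  for z,r in ((.201,.027),(.156,.03)):
    P=np.stack([C[0]+r*np.cos(a),C[1]+r*np.sin(a),0*a+z],1)
    im=proj(c,P); print(C,z,im.mean(0),im.min(0),im.max(0))
for o in outline_of('overcap',c): 
  p=far=np.nonzero(o['mask']); print(o['score'],o['position'],p[1].min(),p[1].max(),p[0].min(),p[0].max())
"
```

```text
t: 3.65
position: [0.5785, -0.2383, 0.301]
eef_rot: [-180.0, 0.0, -0.1]
ft_force: [-1.4, -0.1, 0.3]
width: 0.0852
t 3.65 pos [ 0.5785 -0.2383  0.301 ] rpy [-1.7999e+02  2.0000e-02 -1.0000e-01] F [-1.4 -0.1  0.3] w 0.0852 q [ 32.  28. -22.  86.  11.  69.   8.]
shift cm (if first) [-0.15  0.07  0.1 ] rows>= 0.02980488415968982
turn rad [-0.0002  0.0004 -0.0017] | then shift [-0.15  0.07  0.1 ]
[[1.0, 0.001, 0.001, 0.579], [-0.002, 0.957, 0.289, -0.165], [-0.001, -0.289, 0.957, 0.443], [0.0, 0.0, 0.0, 1.0]]
(0.5764, -0.2382) 0.201 [280.08662306 208.99383942] [240.90146723 171.77633801] [317.43234185 245.05645662]
(0.5764, -0.2382) 0.156 [280.46618543 193.25776669] [243.27757411 157.52265693] [315.9148301  227.96843613]
(0.5785, -0.24) 0.201 [283.06332758 211.42830348] [243.95973047 174.36118028] [320.32910376 247.34276451]
(0.5785, -0.24) 0.156 [283.00942169 195.364698  ] [245.88529698 159.74740481] [318.3951847  229.95842016]
0.75 [276.7, 206.5] 242 315 163 245
```

View pics/w1.png

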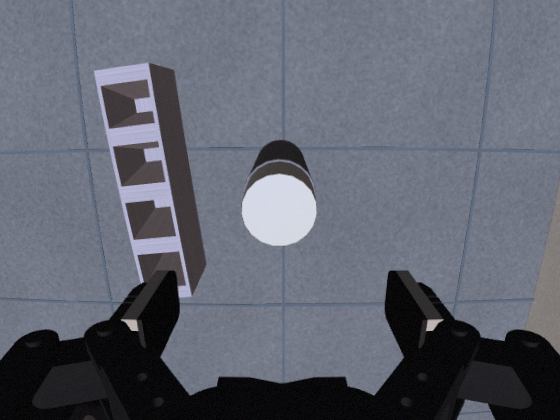

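The wrist view shows the cap top as a circle centred at about (279,210), which puts the cap at (0.576, -0.239). Descending to grip it.

```bash
python3 -m inch '-0.25 0.05 3 0 0 0 0;0 0 3 0 0 0 0;0 0 3 0 0 0 0;0 0 2 0 0 0 0;0 0 1.5 0 0 0 0;0 0 0.4 0 0 0 0;0 0 0 0 0 0 0;0 0 0 0 0 0 255;0 0 0 0 0 0 255;0 0 0 0 0 0 255;0 0 0 0 0 0 255;0 0 0 0 0 0 255;0 0 0 0 0 0 255;0 0 0 0 0 0 255' 30; python3 -c "
from h import *
plan(.576,-.2388,.172,0)
snap('wrist','w2')"
```

```text
t: 5.15
position: [0.576, -0.24, 0.1735]
eef_rot: [180.0, -0.1, -0.0]
ft_force: [-2.0, 0.4, 7.9]
width: 0.0535
t 5.15 pos [ 0.576  -0.24    0.1735] rpy [ 1.7996e+02 -8.0000e-02 -2.0000e-02] F [-2.   0.4  7.9] w 0.0535 q [ 31.  34. -21.  94.  14.  54.   5.]
shift cm (if first) [ 0.   -0.12  0.15] rows>= 0.030308005510676295
turn rad [ 0.0007 -0.0014 -0.0003] | then shift [ 0.   -0.12  0.15]
```

View pics/w2.png

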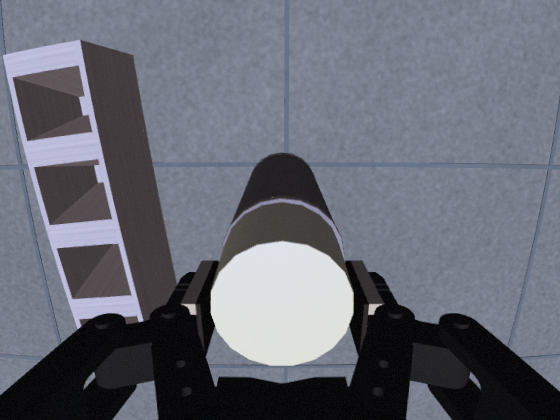

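```bash
python3 -m inch '0 0 -0.5 0 0 0 255;0 0 -0.5 0 0 0 255;0 0 -1 0 0 0 255;0 0 -2 0 0 0 255;0 0 -2 0 0 0 255;0 0 -2 0 0 0 255;0 0 0 0 0 0 255;0 0 0 0 0 0 255' 30; python3 -c "
from h import *
plan(.69,-.10,.25,0)
snap('wrist','w3');snap('side','s3')"
```

```text
t: 6.0
position: [0.5756, -0.2398, 0.2529]
eef_rot: [180.0, -0.0, -0.0]
ft_force: [-0.4, -0.0, -1.3]
width: 0.0532
t 6.0 pos [ 0.5756 -0.2398  0.2529] rpy [ 1.7998e+02 -5.0000e-02 -0.0000e+00] F [-0.4 -0.  -1.3] w 0.0532 q [ 32.  30. -22.  90.  12.  63.   7.]
shift cm (if first) [ 11.44 -13.98   0.29] rows>= 2.795938103572264
turn rad [ 0.0004 -0.0008 -0.0001] | then shift [ 11.44 -13.98   0.29]
```

View pics/s3.png

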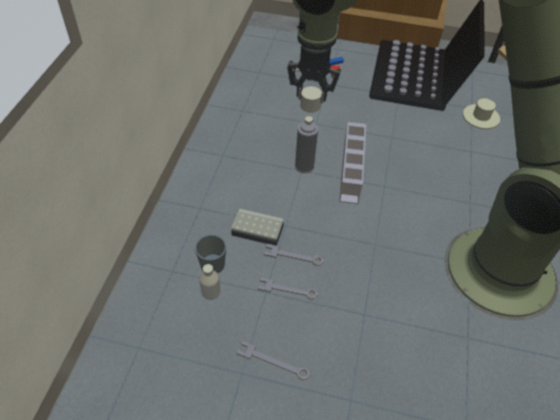

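```bash
python3 -m inch '2.29 -2.8 0 0 0 0 255;2.29 -2.8 0 0 0 0 255;2.29 -2.8 0 0 0 0 255;2.29 -2.8 0 0 0 0 255;2.28 -2.8 0 0 0 0 255;0 0 4 0 0 0 255;0 0 4 0 0 0 255;0 0 4 0 0 0 255;0 0 4 0 0 0 255;0 0 4 0 0 0 255;0 0 2 0 0 0 255;0 0 0.8 0 0 0 255;0 0 0 0 0 0 255;0 0 0 0 0 0 255' 30; python3 -c "
from h import *
plan(.69,-.10,.018,0)"
```

```text
t: 7.5
position: [0.6905, -0.0997, 0.0254]
eef_rot: [180.0, -0.1, -0.0]
ft_force: [0.2, 0.8, 0.2]
width: 0.0532
t 7.5 pos [ 0.6905 -0.0997  0.0254] rpy [ 1.8e+02 -7.0e-02 -0.0e+00] F [0.2 0.8 0.2] w 0.0532 q [ 14.  51. -18.  86.  20.  46. -11.]
shift cm (if first) [-0.05  0.03  0.74] rows>= 0.14720441047755792
turn rad [ 0.     -0.0012 -0.0001] | then shift [-0.05  0.03  0.74]
```

```bash
python3 -m inch '0 0 0.3 0 0 0 255;0 0 0.2 0 0 0 255;0 0 0.1 0 0 0 255;0 0 0.1 0 0 0 255;0 0 0 0 0 0 255;0 0 0 0 0 0 255' 30;python3 -m inch '0 0 0.1 0 0 0 255;0 0 0 0 0 0 255' 30
```

```text
t: 8.1
position: [0.69, -0.0998, 0.0176]
eef_rot: [180.0, -0.0, -0.0]
ft_force: [-2.1, 0.0, 4.7]
width: 0.0534
t: 8.3
position: [0.6901, -0.0998, 0.0175]
eef_rot: [180.0, -0.0, -0.0]
ft_force: [-7.4, -0.0, 18.4]
width: 0.0536
```

```bash
python3 -m inch '0 0 -0.12 0 0 0 255;0 0 0 0 0 0 255;0 0 0 0 0 0 150;0 0 0 0 0 0 0;0 0 0 0 0 0 0;0 0 0 0 0 0 0;0 0 0 0 0 0 0;0 0 0 0 0 0 0' 30; python3 -c "
from h import *
plan(.69,-.10,.018,0)"; python3 -m inch '0 0 -1 0 0 0 0;0 0 -3 0 0 0 0;0 0 -4 0 0 0 0;0 0 -4 0 0 0 0;0 0 -4 0 0 0 0;0 0 -4 0 0 0 0;0 0 -4 0 0 0 0;0 0 0 0 0 0 0'
python3 - <<'E'
from h import *
plan(.4698,.0977,.24,90)
c=snap('wrist','w4'); t=snap('top','t4')
E
```

```text
t: 9.1
position: [0.6899, -0.0998, 0.0174]
eef_rot: [-180.0, 0.0, -0.0]
ft_force: [0.0, 0.5, -1.0]
width: 0.0854
t 9.1 pos [ 0.6899 -0.0998  0.0174] rpy [-1.8e+02  1.0e-02 -0.0e+00] F [ 0.   0.5 -1. ] w 0.0854 q [ 14.  52. -18.  86.  20.  46. -12.]
shift cm (if first) [ 0.01  0.02 -0.06] rows>= 0.011758621552035812
turn rad [-0.0001  0.0001 -0.    ] | then shift [ 0.01  0.02 -0.06]
t: 9.9
position: [0.6919, -0.0997, 0.2643]
eef_rot: [180.0, -0.5, -0.0]
ft_force: [-0.0, 0.3, 0.3]
width: 0.0855
t 9.9 pos [ 0.6919 -0.0997  0.2643] rpy [ 1.7996e+02 -4.9000e-01 -2.0000e-02] F [-0.   0.3  0.3] w 0.0855 q [ 16.  36. -22.  76.  14.  69.  -7.]
shift cm (if first) [-22.23 -19.74   2.23] rows>= 4.4467001413562475
turn rad [ 0.0073 -0.0062 -1.5711] | then shift [ 19.74 -22.21   2.43]
```

View pics/w4.png

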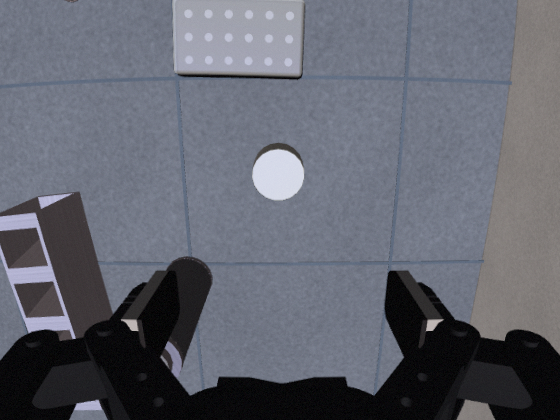

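View pics/t4.png

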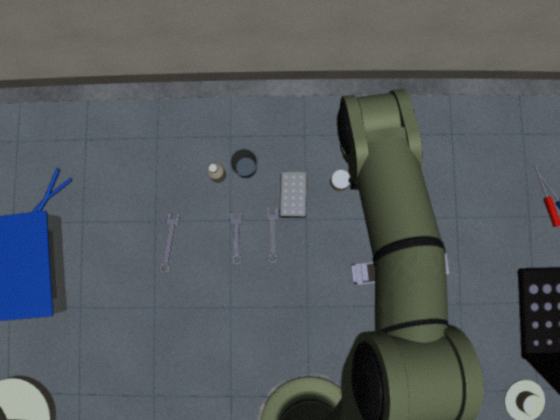

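```bash
python3 -m inch '-3.7 -3.3 0 0 0 0 0;-3.7 -3.3 0 0 0 0 0;-3.7 -3.3 0 0 0 0 0;-3.7 -3.3 0 0 0 0 0;-3.7 -3.3 0 0 0 0 0;-3.7 -3.3 0 0 0 0 0;0 0 0 0 0 -0.14 0;0 0 0 0 0 -0.14 0;0 0 0 0 0 -0.14 0;0 0 0 0 0 -0.14 0;0 0 0 0 0 -0.14 0;0 0 0 0 0 -0.14 0;0 0 0 0 0 -0.14 0;0 0 0 0 0 -0.14 0;0 0 0 0 0 -0.14 0;0 0 0 0 0 -0.14 0;0 0 0 0 0 -0.14 0;0 0 0 0 0 -0.03 0;0 0 0 0 0 0 0;0 0 0 0 0 0 0'
cat >> loc.py <<'E'
def wspan(name):
    c=snap('wrist',name)
    for k in ('spanner_a','spanner_a_ring','spanner_a_jaw'):
        for o in boxes_of(k,c):
            if o['score']>.3: print(k,round(o['score'],2),np.round(o['position'],1),np.round(atz(c,o['position'],.01)[:2],4))
    spanners(c)
    return c
E
python3 - <<'E'
from loc import *
plan(.4698,.0977,.24,90)
c=wspan('w5')
E
```

```text
t: 12.0
position: [0.4677, 0.0981, 0.2572]
eef_rot: [-180.0, 0.0, 89.8]
ft_force: [0.2, 0.5, 0.3]
width: 0.0853
t 12.0 pos [0.4677 0.0981 0.2572] rpy [-179.97    0.     89.76] F [0.2 0.5 0.3] w 0.0853 q [ 18.  20. -47. 110.  17.  58.  54.]
shift cm (if first) [-0.04  0.21  1.72] rows>= 0.34479627074151925
turn rad [-0.0005  0.     -0.0042] | then shift [-0.04  0.21  1.72]
spanner_a 0.95 [281.9 234.2] [0.5416 0.098 ]
spanner_a 0.94 [528.2 213.7] [0.5184 0.3935]
spanner_a 0.79 [368.8 228.6] [0.5353 0.1988]
spanner_a_ring 0.66 [368.5 228.6] [0.5353 0.1984]
spanner_a_jaw 0.57 [366.1 226.8] [0.5331 0.1955]
spanner_a 0.97 [371. 230.] m [0.5312 0.2016] ang 1.6 len 0.1521 1855 ends [0.4526 0.1995] [0.6046 0.2036]
spanner_a 0.91 [280. 233.] m [0.5401 0.0967] ang -1.2 len 0.1586 1716 ends [0.457  0.0984] [0.6156 0.0951]
spanner_a 0.74 [527. 210.] m [0.5183 0.3964] ang -9.3 len 0.1756 2299 ends [0.4307 0.4108] [0.6039 0.3823]
```

View pics/w5.png

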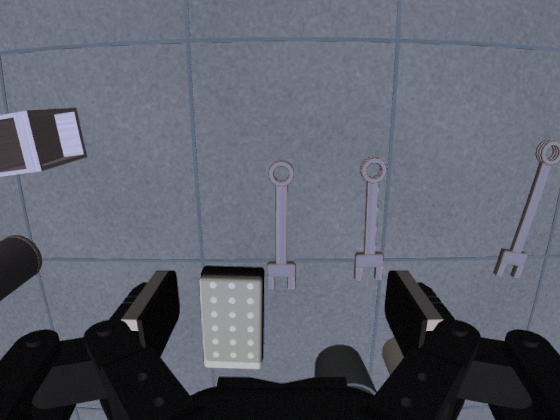

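Run:
```python
from loc import *
import json
c=camera('wrist')
for r,j in (((281.5,173),(282,290)),((373.3,170),(368.5,280)),((547.5,153),(511,273))):
    print(np.round(atz(c,r,.013)[:2],4),np.round(atz(c,j,.012)[:2],4))
t=camera('top')
z3=lambda X,Y:((X+.5)/5.5-.5+150,(Y+.5)/5.5-.5+195)
print(proj(c,[[.4698,.0977,.014]]))
# rack from saved w1/w2 poses: w1 TCP (.5785,-.2383,.301) yaw -0.1
```

```text
[0.4695 0.098 ] [0.6139 0.0983]
[0.4661 0.1988] [0.601  0.2033]
[0.4442 0.4024] [0.5954 0.3859]
[[281.23256266 173.46760047]]
```

```bash
python3 -m inch '-0.03 0.2 4 0 0 0 100;0 0 4 0 0 0 100;0 0 4 0 0 0 100;0 0 4 0 0 0 100;0 0 4 0 0 0 100;0 0 2.5 0 0 0 100;0 0 1 0 0 0 100;0 0 0 0 0 0 100;0 0 0 0 0 0 100' 80
python3 - <<'E'
from loc import *
plan(.4697,.0978,.004,90)
c=snap('wrist','w6')
E
```

```text
t: 13.25
position: [0.4705, 0.0982, 0.0235]
eef_rot: [179.9, -0.0, 89.9]
ft_force: [0.6, -0.8, -0.2]
width: 0.0519
t 13.25 pos [0.4705 0.0982 0.0235] rpy [ 1.7994e+02 -1.0000e-02  8.9950e+01] F [ 0.6 -0.8 -0.2] w 0.0519 q [  4.  40. -31. 120.  40.  31.  34.]
shift cm (if first) [-0.04 -0.08  1.95] rows>= 0.38997127294984035
turn rad [ 0.0011 -0.0002 -0.001 ] | then shift [-0.04 -0.08  1.95]
```

View pics/w6.png

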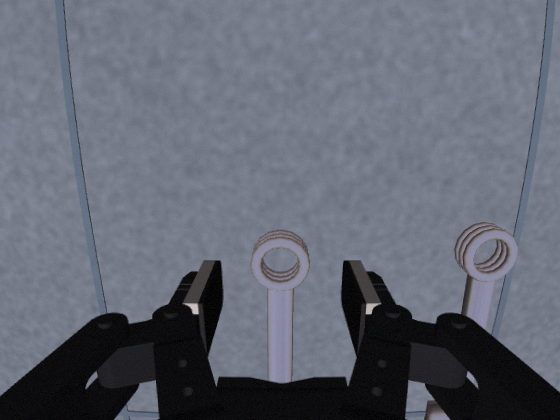

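```bash
python3 -m inch '-0.04 -0.05 0 0 0 0 150;0 0 0 0 0 0 150;0 0 1.2 0 0 0 150;0 0 0.3 0 0 0 150;0 0 0.2 0 0 0 150;0 0 0.1 0 0 0 150;0 0 0 0 0 0 150;0 0 0 0 0 0 150' 80
python3 - <<'E'
from loc import *
plan(.4697,.0978,.004,90)
c=snap('wrist','w7')
E
```

```text
t: 14.1
position: [0.4695, 0.0976, 0.0046]
eef_rot: [180.0, -0.0, 90.0]
ft_force: [0.1, 1.0, 0.2]
width: 0.0352
t 14.1 pos [0.4695 0.0976 0.0046] rpy [180.    -0.    89.96] F [0.1 1.  0.2] w 0.0352 q [  3.  42. -29. 120.  43.  28.  32.]
shift cm (if first) [0.02 0.02 0.06] rows>= 0.011352420434525433
turn rad [ 0.0001 -0.     -0.0008] | then shift [0.02 0.02 0.06]
```

View pics/w7.png

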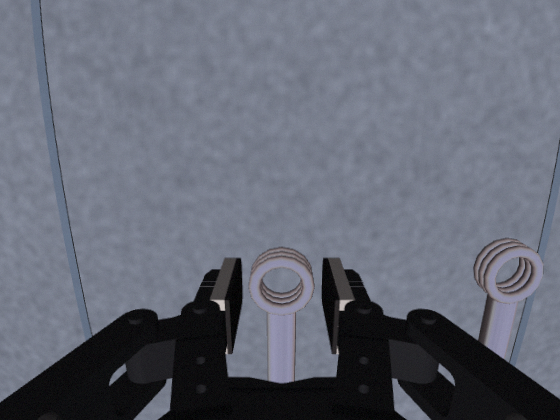

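```bash
python3 -m inch '0.02 0 0.1 0 0 0 150;0 0 0.1 0 0 0 150;0 0 0.1 0 0 0 150;0 0 0 0 0 0 150' 80;python3 -m inch '0 0 0 0 0 0 255;0 0 0 0 0 0 255;0 0 0 0 0 0 255;0 0 0 0 0 0 255;0 0 0 0 0 0 255' 85
```

```text
t: 14.55
position: [0.4694, 0.0977, 0.0014]
eef_rot: [-180.0, 0.0, 90.0]
ft_force: [0.4, 0.5, -0.6]
width: 0.0355
t: 15.05
position: [0.4694, 0.0978, 0.0019]
eef_rot: [180.0, 0.0, 90.0]
ft_force: [-3.2, -1.0, 11.6]
width: 0.0249
```

```bash
python3 -m inch '0 0 -0.2 0 0 0 255;0 0 -0.3 0 0 0 255;0 0 -0.5 0 0 0 255;0 0 -1 0 0 0 255;0 0 -1 0 0 0 255;0 0 -2 0 0 0 255;0 0 0 0 0 0 255' 85
python3 - <<'E'
from loc import *
plan(.4697,.0978,.22,90)
c=snap('wrist','w8');c=snap('side','s8')
E
```

```text
t: 15.75
position: [0.4705, 0.0979, 0.0538]
eef_rot: [179.8, -0.0, 89.9]
ft_force: [0.7, -0.5, -1.9]
width: 0.0246
t 15.75 pos [0.4705 0.0979 0.0538] rpy [ 1.7983e+02 -4.0000e-02  8.9940e+01] F [ 0.7 -0.5 -1.9] w 0.0246 q [  7.  37. -34. 119.  37.  34.  36.]
shift cm (if first) [ -0.    -0.03 -16.62] rows>= 3.32329997896872
turn rad [ 0.003  -0.0006 -0.0011] | then shift [-1.000e-02 -8.000e-02 -1.662e+01]
```

View pics/w8.png

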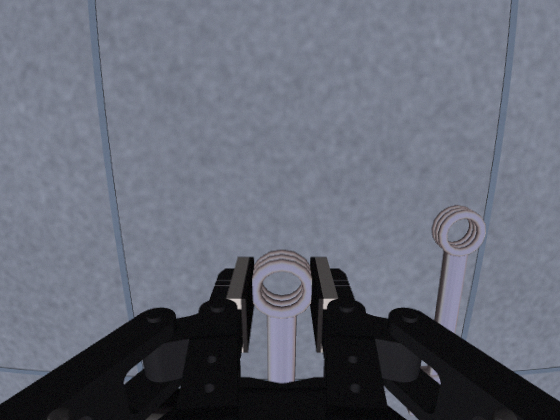

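View pics/s8.png

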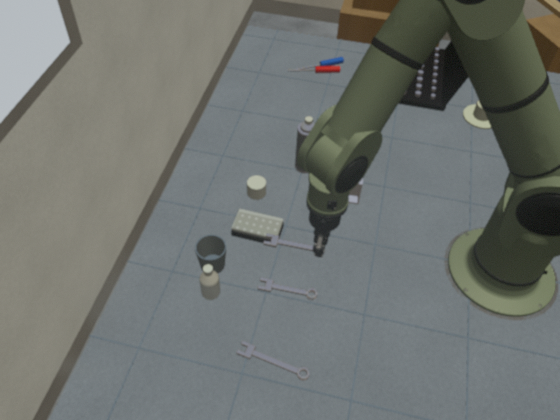

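```bash
python3 -m inch '0 0 -3 0 0 0 255;0 0 -4 0 0 0 255;0 0 -4 0 0 0 255;0 0 -4 0 0 0 255;0 0 -3 0 0 0 255;0 0 -1 0 0 0 255;0 0 0 0 0 0 255;0 0 0 0 0 0 255' 85;  python3 -m inch '0 0 0 0 0 0 255;0 0 0 0 0 0 255;0 0 0 0 0 0 255' 50; python3 -m inch '0 0 0 0 0 0 255;0 0 0 0 0 0 255;0 0 0 0 0 0 255' 35;python3 -m inch '0 0 0 0 0 0 255;0 0 0 0 0 0 255;0 0 0 0 0 0 255' 25;python3 -m inch '0 0 0 0 0 0 255;0 0 0 0 0 0 255;0 0 0 0 0 0 255' 20;  python3 - <<'E'
from loc import *
plan(.4697,.0978,.22,90)
c=snap('wrist','w9');c=snap('side','s9')
E
```

```text
t: 16.65
position: [0.469, 0.0973, 0.2401]
eef_rot: [-179.9, 0.0, 89.9]
ft_force: [0.3, -0.6, -2.0]
width: 0.0245
t: 16.95
position: [0.4692, 0.0978, 0.2408]
eef_rot: [-179.9, -0.0, 90.0]
ft_force: [1.2, -0.1, -1.4]
width: 0.0246
t: 17.25
position: [0.4694, 0.0977, 0.2415]
eef_rot: [-180.0, 0.0, 90.0]
ft_force: [-0.7, -0.7, -2.2]
width: 0.0245
t: 17.55
position: [0.4694, 0.0977, 0.2415]
eef_rot: [-180.0, -0.0, 90.0]
ft_force: [-0.1, 0.1, -2.5]
width: 0.0241
t: 17.85
position: [0.4694, 0.0977, 0.2415]
eef_rot: [-180.0, -0.0, 89.9]
ft_force: [-0.6, -0.4, -0.7]
width: 0.024
t 17.85 pos [0.4694 0.0977 0.2415] rpy [-180.     -0.     89.95] F [-0.6 -0.4 -0.7] w 0.024 q [ 18.  21. -47. 111.  18.  56.  53.]
shift cm (if first) [0.01 0.03 2.15] rows>= 0.43014202418044895
turn rad [-0.     -0.     -0.0009] | then shift [0.01 0.03 2.15]
```

View pics/w9.png

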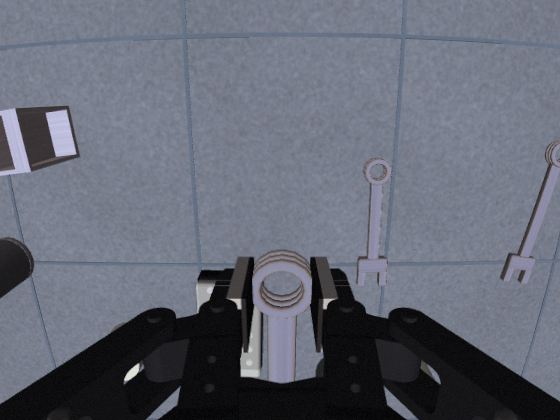

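View pics/s9.png

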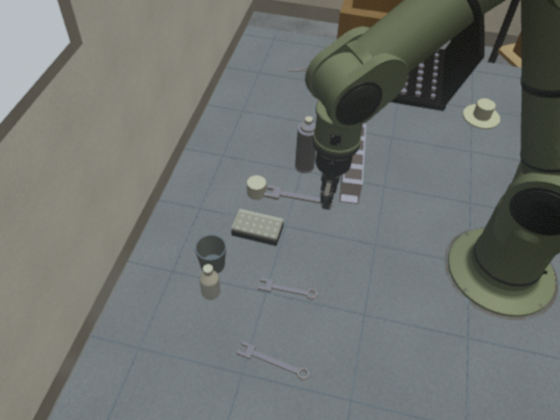

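```bash
python3 -m inch '0 0 0 0 0 0 255;0 0 0 0 0 0 255;0 0 0 0 0 0 255' 14;python3 -m inch '0 0 0 0 0 0 255;0 0 0 0 0 0 255;0 0 0 0 0 0 255' 10;  python3 - <<'E'
from loc import *
c=snap('wrist','w10')
E
```

```text
t: 18.25
position: [0.4694, 0.0977, 0.2415]
eef_rot: [180.0, -0.0, 90.0]
ft_force: [0.3, 0.3, -1.3]
width: 0.0242
t: 18.55
position: [0.4694, 0.0977, 0.2415]
eef_rot: [-180.0, -0.0, 90.0]
ft_force: [-0.5, -0.3, -0.9]
width: 0.0245
```

View pics/w10.png

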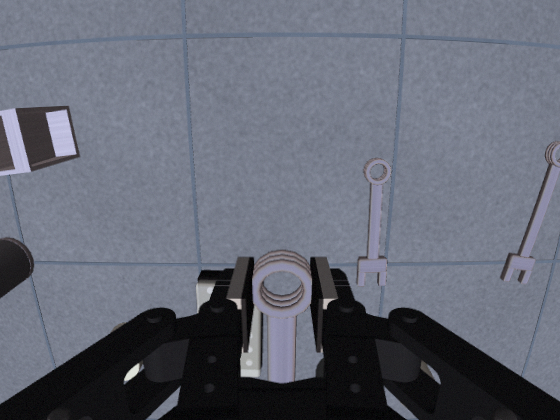

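```bash
python3 -m inch '0 0 0 0 0 0 225;0 0 0 0 0 0 225;0 0 0 0 0 0 225' 20;python3 -m inch '0 0 0 0 0 0 210;0 0 0 0 0 0 210;0 0 0 0 0 0 210' 20; python3 -m inch '0 0 0 0 0 0 200;0 0 0 0 0 0 200;0 0 0 0 0 0 200' 20;python3 - <<'E'
from loc import *
c=snap('wrist','w11')
E
```

```text
t: 18.9
position: [0.4694, 0.0978, 0.2415]
eef_rot: [-180.0, -0.0, 90.0]
ft_force: [0.4, 0.7, -1.2]
width: 0.0242
t: 19.2
position: [0.4694, 0.0977, 0.2415]
eef_rot: [180.0, -0.0, 90.0]
ft_force: [-0.6, -1.0, -2.1]
width: 0.0245
t: 19.5
position: [0.4694, 0.0977, 0.2415]
eef_rot: [180.0, -0.0, 90.0]
ft_force: [-1.1, 0.2, -1.6]
width: 0.0246
```

View pics/w11.png

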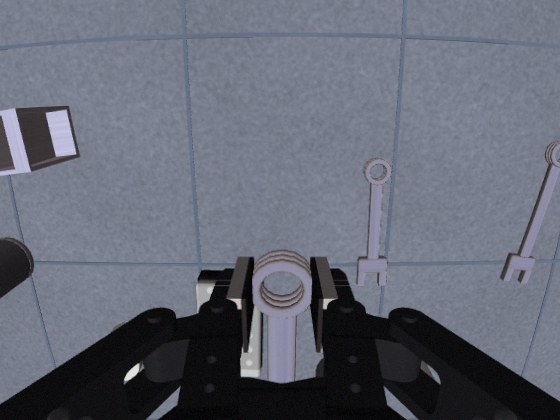

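```bash
st(){ python3 -c "
from station import state
import numpy as np
print(np.round(np.mean([state()['wrist_torque'] for _ in range(5)],0),3), state()['width'])"; }; st; for k in 1; do python3 -m inch '0 0 0 0 0 0 196;0 0 0 0 0 0 196' 20|grep width; st;python3 -m inch '0 0 0 0 0 0 193;0 0 0 0 0 0 193' 20|grep width; st;python3 -m inch '0 0 0 0 0 0 191;0 0 0 0 0 0 191' 20|grep width; st;python3 -m inch '0 0 0 0 0 0 189;0 0 0 0 0 0 189' 20|grep width; st; done
```

```text
[-0.014  0.158  0.003] 0.02443061033322116
width: 0.0245
[-0.02   0.14  -0.003] 0.02445128470652338
width: 0.0244
[-0.016  0.15   0.028] 0.02444157926599698
width: 0.0245
[-0.038  0.173 -0.04 ] 0.024458855348585776
width: 0.0244
[-0.02   0.182  0.035] 0.024395586337783614
```

```bash
cat > st.sh <<'E'
python3 -c "
from station import state
import numpy as np
print(np.round(np.mean([state()['wrist_torque'] for _ in range(5)],0),3))"
E
python3 -m inch '0 0 0 0 0 0 187;0 0 0 0 0 0 187' 20|grep width; sh st.sh;python3 -m inch '0 0 0 0 0 0 186;0 0 0 0 0 0 186' 20|grep width; sh st.sh;python3 -m inch '0 0 0 0 0 0 185;0 0 0 0 0 0 185' 20|grep width; sh st.sh;python3 -m inch '0 0 0 0 0 0 184;0 0 0 0 0 0 184' 20|grep width; sh st.sh;python3 - <<'E'
from loc import *
c=snap('wrist','w12')
E
```

```text
width: 0.0244
[0.025 0.154 0.058]
width: 0.0241
[0.022 0.154 0.004]
width: 0.0245
[ 0.011  0.122 -0.018]
width: 0.0243
[-0.053  0.183  0.052]
```

View pics/w12.png

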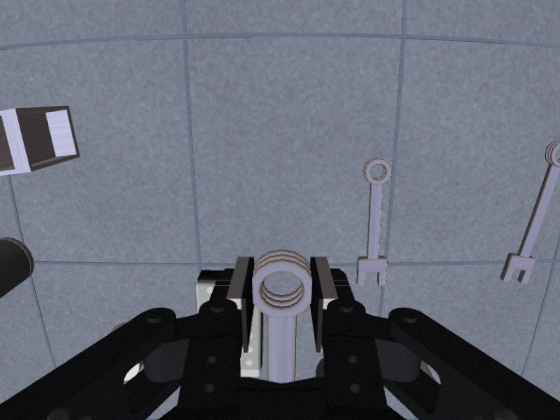

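```bash
python3 -m inch '0 0 0 0 0 0 183;0 0 0 0 0 0 183' 20|grep width; sh st.sh;python3 -m inch '0 0 0 0 0 0 182;0 0 0 0 0 0 182' 20|grep width; sh st.sh;python3 -m inch '0 0 0 0 0 0 181;0 0 0 0 0 0 181' 20|grep width; sh st.sh
```

```text
width: 0.0247
[-0.028  0.122  0.016]
width: 0.0247
[0.003 0.066 0.022]
width: 0.0248
[-0.038  0.19  -0.004]
```

```bash
python3 -c "
from loc import *
c=snap('wrist','w13')
r=c['frame'][300:380,268:298].mean((0,1)); print(r)"; python3 -m inch '0 0 0 0 0 0 180;0 0 0 0 0 0 180' 20|grep width; sh st.sh;python3 -c "
from loc import *
c=snap('wrist','w14')
r=c['frame'][300:380,268:298].mean((0,1)); print(r)"
```

```text
[134.88583333 132.92125    153.45875   ]
width: 0.0253
[0.003 0.148 0.057]
[134.86       132.89041667 153.39708333]
```

View pics/w14.png

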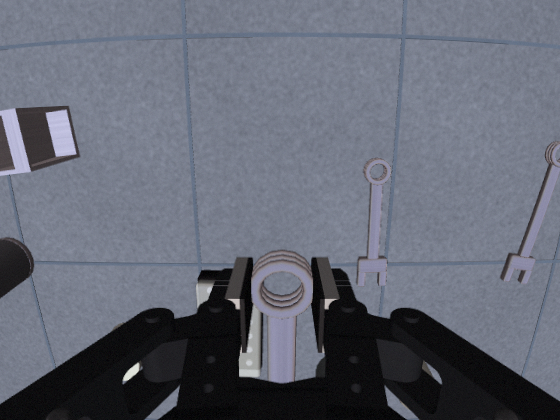

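```bash
cat > st.py <<'E'
from loc import *
import sys
c=snap('wrist',sys.argv[1]); print(c['frame'][300:380,268:298].mean(), state()['width'])
E
python3 -m inch '0 0 0 0 0 0 179;0 0 0 0 0 0 179;0 0 0 0 0 0 179' 20|grep width; python3 st.py w15;python3 -m inch '0 0 0 0 0 0 178;0 0 0 0 0 0 178;0 0 0 0 0 0 178' 20|grep width; python3 st.py w16
```

```text
width: 0.0255
140.35208333333333 0.02542291756013879
width: 0.0262
140.39805555555554 0.025855171890020737
```

```bash
python3 -m inch '0 0 0 0 0 0 177;0 0 0 0 0 0 177;0 0 0 0 0 0 177' 20|grep width; python3 st.py w17
```

```text
width: 0.0261
140.4101388888889 0.025982657326442647
```

```bash
python3 -m inch '0 0 0 0 0 0 176;0 0 0 0 0 0 176;0 0 0 0 0 0 176' 20|grep width; python3 st.py w18
```

```text
width: 0.027
140.32708333333332 0.026619276423578184
```

View pics/w18.png

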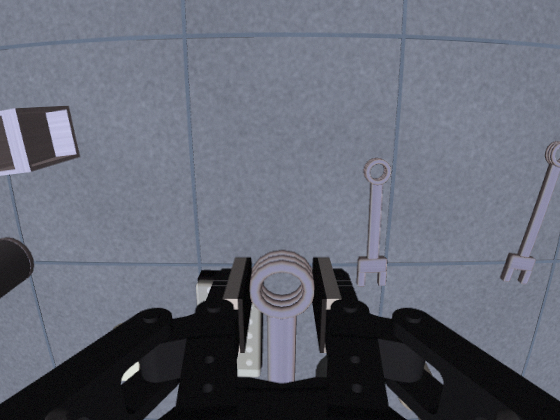

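```bash
python3 -m inch '0 0 0 0 0 0 175;0 0 0 0 0 0 175;0 0 0 0 0 0 175' 20|grep width; python3 st.py w19;python3 -m inch '0 0 0 0 0 0 174;0 0 0 0 0 0 174;0 0 0 0 0 0 174' 20|grep width; python3 st.py w20
```

```text
width: 0.0267
126.88930555555555 0.026579932727504942
width: 0.0271
129.4597222222222 0.027424765211420607
```

```bash
sh st.sh; python3 -c "
from h import *
snap('side','s20')
import cv2
a=cv2.imread('pics/w19.png');b=cv2.imread('pics/w20.png');cv2.imwrite('pics/z4.png',np.hstack([a[200:],b[200:]])[:, 0:1120][:, ::1][:, :])
im=np.hstack([a[200:,150:420],b[200:,150:420]]);cv2.imwrite('pics/z4.png',im)"
```

```text
[0.008 0.135 0.034]
```

View pics/z4.png

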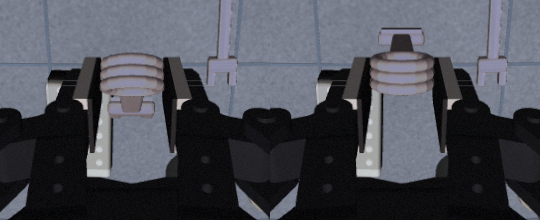

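View pics/s20.png

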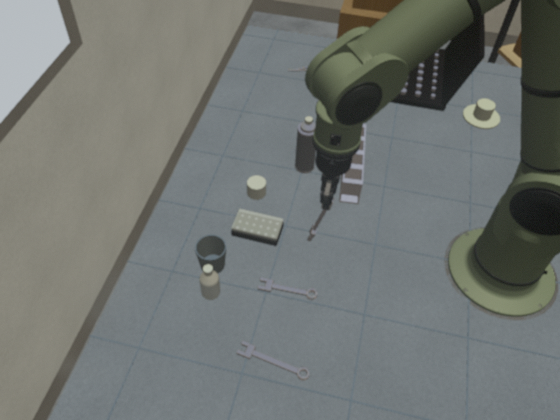

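```bash
python3 -m inch '0 0 0 0 0 0 175;0 0 0 0 0 0 175;0 0 0 0 0 0 175;0 0 0 0 0 0 175;0 0 0 0 0 0 175;0 0 0 0 0 0 175;0 0 0 0 0 0 175' 20|grep width; python3 st.py w21;python3 -m inch '0 0 0 0 0 0 175;0 0 0 0 0 0 175;0 0 0 0 0 0 175;0 0 0 0 0 0 175' 20|grep width; python3 st.py w22;python3 -c "
from h import *
a=cv2.imread('pics/w21.png');b=cv2.imread('pics/w22.png')
im=np.hstack([a[200:,150:420],b[200:,150:420]]);cv2.imwrite('pics/z5.png',im)"
```

```text
width: 0.027
129.49694444444444 0.026980148543632326
width: 0.0271
129.48902777777778 0.027112192008385168
```

View pics/z5.png

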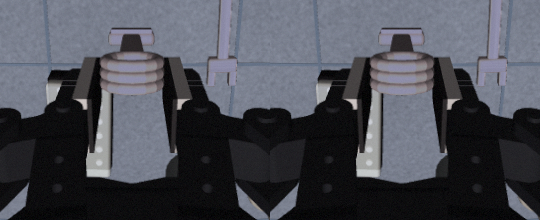

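Run:
```python
from h import *
c=camera('wrist'); z=.2415+.0065
for a in (-20,-10,0,10): 
    d=np.array([np.sin(np.radians(a)),0,-np.cos(np.radians(a))]); print(a,proj(c,[[.4694,.0978,z],np.array([.4694,.0978,z])+.138*d,np.array([.4694,.0978,z])+.144*d]).round(0).tolist())
```

```text
-20 [[283.0, 284.0], [282.0, 139.0], [282.0, 136.0]]
-10 [[283.0, 284.0], [282.0, 169.0], [282.0, 166.0]]
0 [[283.0, 284.0], [282.0, 199.0], [282.0, 197.0]]
10 [[283.0, 284.0], [282.0, 228.0], [282.0, 227.0]]
```

```bash
cat > sl.py <<'E'
from h import *
import sys
c=snap('wrist',sys.argv[1]); im=c['frame'][140:330,180:390,::-1]; cv2.imwrite('pics/%s_c.png'%sys.argv[1],cv2.resize(im,None,fx=2,fy=2)); print(state()['width'])
E
python3 -m inch '0 0 0 0 0 0 174;0 0 0 0 0 0 174;0 0 0 0 0 0 174;0 0 0 0 0 0 174' 20|grep width;python3 -m inch '0 0 0 0 0 0 173;0 0 0 0 0 0 173;0 0 0 0 0 0 173;0 0 0 0 0 0 173' 20|grep width;python3 sl.py w23
```

```text
width: 0.0273
width: 0.0274
0.027654690555091867
```

View pics/w23_c.png

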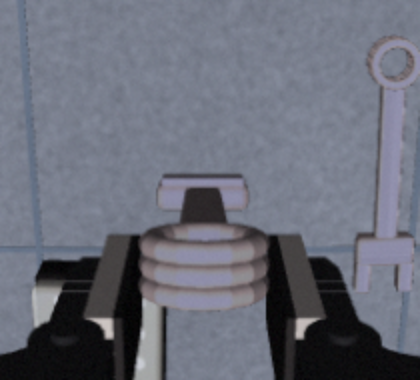

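```bash
python3 -m inch '0 0 0 0 0 0 172;0 0 0 0 0 0 172;0 0 0 0 0 0 172' 20|grep width;python3 sl.py w24
```

```text
width: 0.0279
0.0278164983845715
```

View pics/w24_c.png

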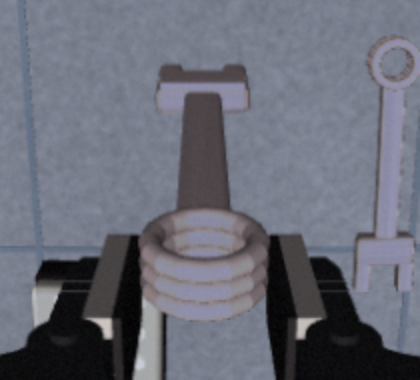

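```bash
python3 -m inch '0 0 0 0 0 0 173;0 0 0 0 0 0 174;0 0 0 0 0 0 174;0 0 0 0 0 0 174' 20|grep width;python3 sl.py w25
```

```text
width: 0.0271
0.02710614038754234
```

View pics/w25_c.png

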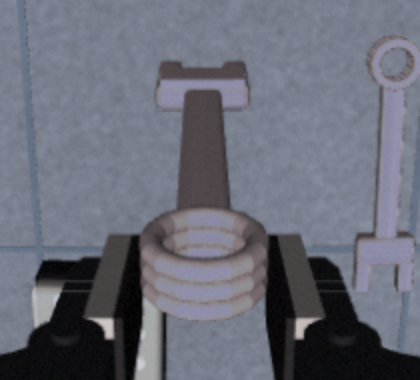

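```bash
cat > hang.py <<'E'
from h import *
import sys
# usage: L yawdir ; prints predicted rows for angle a (deg toward +tool y), ring h above TCP
def model(c,s,L,a,h,tx=0.0,ty=0.0):
    R=Ro.from_euler('xyz',s['eef_rot'],degrees=True).as_matrix(); X,Y=R[:,0],R[:,1]; D=R[:,2]
    a=np.radians(a); d=np.cos(a)*D+np.sin(a)*Y; n=-np.sin(a)*D+np.cos(a)*Y
    o=s['position']-h*D+tx*X+ty*Y
    th=np.linspace(0,2*np.pi,60)
    ring=np.array([o+.014*(np.cos(t)*X+np.sin(t)*d)+k*n for t in th for k in (-.007,.007)])
    jaw=np.array([o+(L-.014)*d+u*X+k*n for u in (-.017,.017) for k in (-.0065,.0065)])
    jawb=np.array([o+(L-.014-.035)*d+u*X+k*n for u in (-.017,.017) for k in (-.0065,.0065)])
    r=proj(c,ring); return np.r_[r.min(0),r.max(0)].round(0), proj(c,jaw).round(0).tolist()
if __name__=='__main__':
    L=float(sys.argv[1]); c=camera('wrist'); s=state()
    for h in (.002,.006,.01):
        for a in (-10,-5,0,5,10): print(h,a,*model(c,s,L,a,h))
E
python3 hang.py .158
```

```text
0.002 -10 [250. 248. 316. 314.] [[260.0, 158.0], [261.0, 173.0], [304.0, 158.0], [303.0, 173.0]]
0.002 -5 [250. 250. 316. 312.] [[261.0, 173.0], [261.0, 188.0], [303.0, 173.0], [303.0, 188.0]]
0.002 0 [250. 251. 315. 311.] [[261.0, 188.0], [261.0, 203.0], [303.0, 188.0], [303.0, 203.0]]
0.002 5 [250. 253. 315. 309.] [[261.0, 202.0], [261.0, 218.0], [303.0, 202.0], [302.0, 218.0]]
0.002 10 [250. 255. 315. 307.] [[261.0, 217.0], [262.0, 233.0], [302.0, 217.0], [302.0, 233.0]]
0.006 -10 [249. 251. 317. 319.] [[260.0, 158.0], [260.0, 174.0], [304.0, 158.0], [304.0, 174.0]]
0.006 -5 [249. 253. 316. 318.] [[260.0, 174.0], [261.0, 189.0], [304.0, 174.0], [303.0, 189.0]]
0.006 0 [249. 255. 316. 317.] [[261.0, 189.0], [261.0, 204.0], [303.0, 189.0], [303.0, 204.0]]
0.006 5 [249. 257. 316. 315.] [[261.0, 204.0], [261.0, 219.0], [303.0, 204.0], [303.0, 219.0]]
0.006 10 [249. 259. 316. 312.] [[261.0, 219.0], [261.0, 235.0], [303.0, 219.0], [303.0, 234.0]]
0.01 -10 [248. 255. 317. 325.] [[260.0, 159.0], [260.0, 175.0], [304.0, 159.0], [304.0, 175.0]]
0.01 -5 [248. 257. 317. 324.] [[260.0, 175.0], [261.0, 190.0], [304.0, 175.0], [303.0, 190.0]]
0.01 0 [248. 259. 317. 322.] [[260.0, 190.0], [261.0, 206.0], [303.0, 190.0], [303.0, 206.0]]
0.01 5 [248. 261. 317. 321.] [[261.0, 205.0], [261.0, 221.0], [303.0, 205.0], [303.0, 221.0]]
0.01 10 [249. 263. 317. 318.] [[261.0, 220.0], [261.0, 236.0], [303.0, 220.0], [303.0, 236.0]]
```

```bash
python3 -m inch '0 0 0 0 0 0 178;0 0 0 0 0 0 185;0 0 0 0 0 0 255;0 0 0 0 0 0 255;0 0 0 0 0 0 255' 80|grep width;python3 sl.py w26
```

```text
width: 0.0243
0.024068554255577544
```

View pics/w26_c.png

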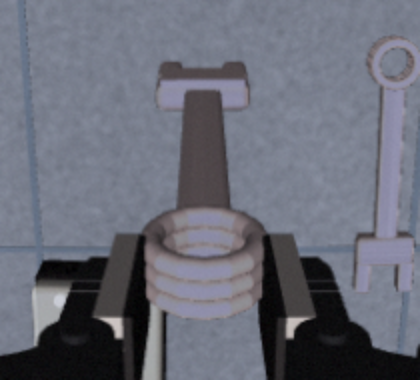

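```bash
python3 -m inch '0 0 -1.5 0 0 0 255;0 0 -1.5 0 0 0 255;0 0 0 0 0 0.14 255;0 0 0 0 0 0.14 255;0 0 0 0 0 0.14 255;0 0 0 0 0 0.14 255;0 0 0 0 0 0.14 255;0 0 0 0 0 0.14 255;0 0 0 0 0 0.14 255;0 0 0 0 0 0.14 255;0 0 0 0 0 0.14 255;0 0 0 0 0 0.14 255;0 0 0 0 0 0.07 255;0 0 0 0 0 0 255;0 0 0 0 0 0 255' 80;python3 -c "
from loc import *
plan(.440,-.16,.28,5.7)
c=snap('wrist','w27')
print(np.round(c['pose'],4).tolist())
snap('top','t27')"
```

```text
t: 29.25
position: [0.4694, 0.0978, 0.2715]
eef_rot: [-180.0, 0.0, 5.9]
ft_force: [-0.6, 0.2, -1.5]
width: 0.0243
t 29.25 pos [0.4694 0.0978 0.2715] rpy [-180.      0.      5.88] F [-0.6  0.2 -1.5] w 0.0243 q [  7.  16. -31. 109.  10.  58. -23.]
shift cm (if first) [-5.57 25.34 -0.85] rows>= 5.0689733836062105
turn rad [-0.      0.      0.0031] | then shift [-5.49 25.36 -0.85]
[[0.9947, -0.0983, -0.0291, 0.4617], [0.1025, 0.9523, 0.2874, 0.1708], [-0.0006, -0.2889, 0.9574, 0.4134], [0.0, 0.0, 0.0, 1.0]]
```

View pics/w27.png

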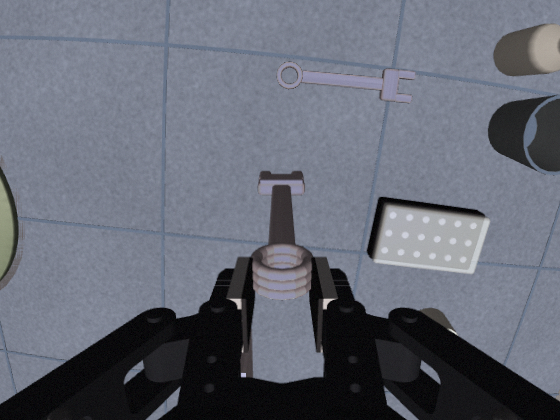

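Run:
```python
import cv2
a=cv2.imread('pics/w1.png')[50:310,80:220]; cv2.imwrite('pics/z6.png',cv2.resize(a,None,fx=2.3,fy=2.3,interpolation=cv2.INTER_CUBIC))
```

```text
(no output)
```

View pics/z6.png

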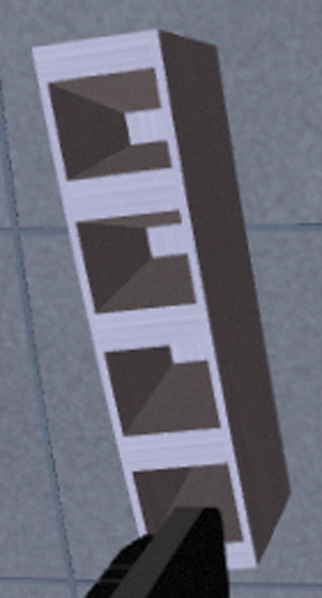

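```bash
cat > wc.py <<'E'
from h import *
def campose(pos,rpy):
    c=camera('wrist'); s=state(); T=np.eye(4);T[:3,:3]=Ro.from_euler('xyz',s['eef_rot'],degrees=True).as_matrix();T[:3,3]=s['position']
    X=np.linalg.inv(T)@np.array(c['pose']); N=np.eye(4);N[:3,:3]=Ro.from_euler('xyz',rpy,degrees=True).as_matrix();N[:3,3]=pos
    c=dict(c); c['pose']=N@X; return c
E
python3 - <<'E'
from wc import *
c=campose([.5785,-.2383,.301],[180,0,-.1])
print(c['pose'].round(3).tolist())
S={'s90':[(49,83),(155,68),(68,182),(171,168)],'s30':[(77,222),(180,209),(96,313),(196,302)],'s-30':[(105,353),(206,340),(125,436),(219,428)],'out':[(33,47),(158,30),(255,568)]}
f=lambda p:((p[0]+.5)/2.3-.5+80,(p[1]+.5)/2.3-.5+50)
for k,v in S.items():
    P=np.array([atz(c,f(p),.085)[:2] for p in v]); print(k,P.round(4).tolist(),P.mean(0).round(4))
E
```

```text
[[1.0, 0.001, 0.001, 0.578], [-0.001, 0.957, 0.289, -0.165], [-0.001, -0.289, 0.957, 0.443], [0.0, 0.0, 0.0, 1.0]]
s90 [[0.4014, -0.1466], [0.4486, -0.142], [0.4052, -0.1885], [0.452, -0.1835]] [ 0.4268 -0.1652]
s30 [[0.4072, -0.206], [0.4545, -0.2011], [0.411, -0.2473], [0.458, -0.2425]] [ 0.4327 -0.2242]
s-30 [[0.4128, -0.2661], [0.4609, -0.2601], [0.4173, -0.307], [0.4631, -0.3027]] [ 0.4385 -0.284 ]
out [[0.3959, -0.1315], [0.4511, -0.1268], [0.4741, -0.377]] [ 0.4403 -0.2118]
```

Run:
```python
import cv2
a=cv2.imread('pics/w27.png')[150:320,220:340]; cv2.imwrite('pics/z7.png',cv2.resize(a,None,fx=4.5,fy=3.5*1.28,interpolation=cv2.INTER_CUBIC)[:600])
```

```text
(no output)
```

View pics/z7.png

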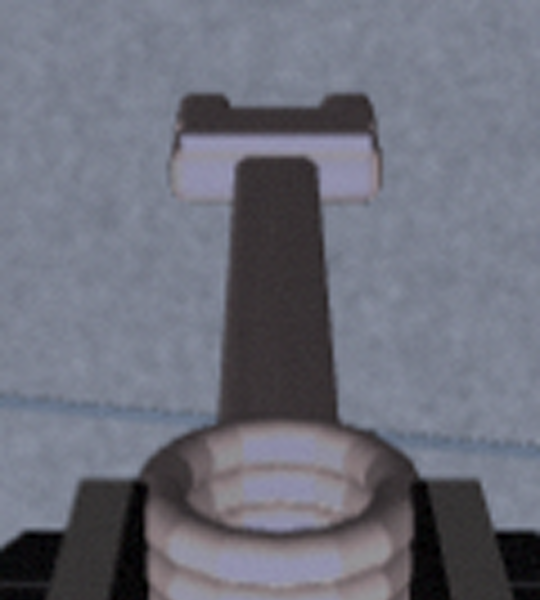

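```bash
python3 -c "
from loc import *
plan(.4403,-.298,.275,5.6)"
```

```text
t 29.4 pos [0.4694 0.0977 0.2715] rpy [-180.      0.      5.81] F [-0.6  0.5 -1. ] w 0.0245 q [  7.  16. -31. 109.  10.  58. -23.]
shift cm (if first) [-6.91 39.07 -0.35] rows>= 7.81438612159567
turn rad [-0.0001  0.      0.0037] | then shift [-6.76 39.1  -0.35]
```

```bash
python3 -m inch '-0.3 1.5 -0.3 0 0 0 255;-0.5 3 0 0 0 0 255;-0.7 4 0 0 0 0 255;-0.7 4 0 0 0 0 255;-0.7 4 0 0 0 0 255;-0.7 4 0 0 0 0 255;-0.7 4 0 0 0 0 255;-0.7 4 0 0 0 0 255;-0.7 4 0 0 0 0 255;-0.6 3 0 0 0 0 255;-0.4 2 0 0 0 0 255;-0.2 1.1 0 0 0 0 255;-0.1 0.5 0 0 0 0.004 255;0 0 0 0 0 0 255;0 0 0 0 0 0 255' 80;python3 -c "
from loc import *
plan(.4403,-.298,.18,5.6)
c=snap('wrist','w28')
snap('side','s28')
snap('top','t28')"
```

```text
t: 30.9
position: [0.4391, -0.2972, 0.2745]
eef_rot: [-180.0, -0.0, 5.6]
ft_force: [-0.2, -0.0, -0.3]
width: 0.0246
t 30.9 pos [ 0.4391 -0.2972  0.2745] rpy [-1.7998e+02 -1.0000e-02  5.5800e+00] F [-0.2 -0.  -0.3] w 0.0246 q [ 42.  19. -18. 102.   7.  59.  27.]
shift cm (if first) [0.11 0.09 9.45] rows>= 1.8909062567723562
turn rad [-0.0003 -0.0001 -0.0004] | then shift [0.11 0.09 9.45]
```

View pics/w28.png

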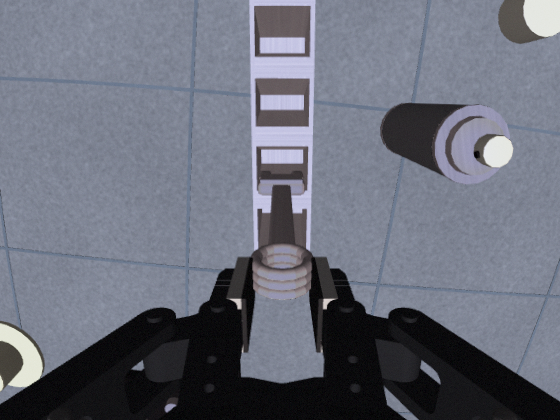

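View pics/s28.png

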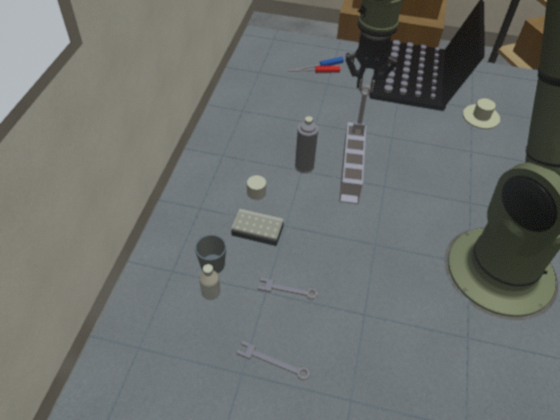

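Run:
```python
from h import *
c=camera('wrist'); im=c['frame'][130:260,230:340,::-1]; cv2.imwrite('pics/z8.png',cv2.resize(im,None,fx=4.5,fy=4.5,interpolation=cv2.INTER_CUBIC))
for z in (.12,.13,.14): print(atz(c,(281,171),z).round(4))
print(proj(c,[[.4268,-.1652,.085],[.4327,-.2242,.085],[.4385,-.284,.085],[.4385,-.284,.006]]).round(1).tolist())
```

```text
[ 0.4365 -0.2804  0.12  ]
[ 0.4364 -0.2785  0.13  ]
[ 0.4362 -0.2766  0.14  ]
[[282.8, 31.2], [282.9, 101.6], [282.8, 168.0], [282.6, 155.7]]
```

View pics/z8.png

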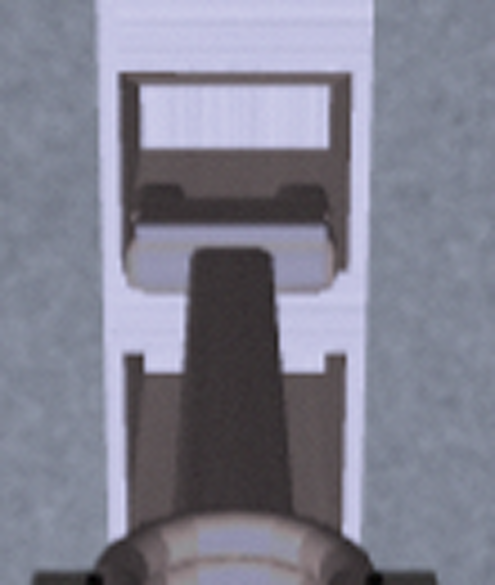

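```bash
python3 -m inch '0.2 0 2 0 0 0 255;0 0 3 0 0 0 255;0 0 3 0 0 0 255;0 0 1.5 0 0 0 255;0 0 0 0 0 0 255;0 0 0 0 0 0 255' 80;python3 -m inch '0 0 0.5 0 0 0 255;0 0 0.5 0 0 0 255;0 0 0 0 0 0 255' 80;python3 -c "
from loc import *
c=snap('wrist','w29')"
```

```text
t: 31.7
position: [0.4412, -0.298, 0.1801]
eef_rot: [180.0, -0.0, 5.5]
ft_force: [0.2, -0.1, -0.8]
width: 0.0245
t: 32.0
position: [0.4407, -0.2981, 0.1693]
eef_rot: [-180.0, 0.0, 5.5]
ft_force: [0.2, -0.9, -1.9]
width: 0.0239
```

View pics/w29.png

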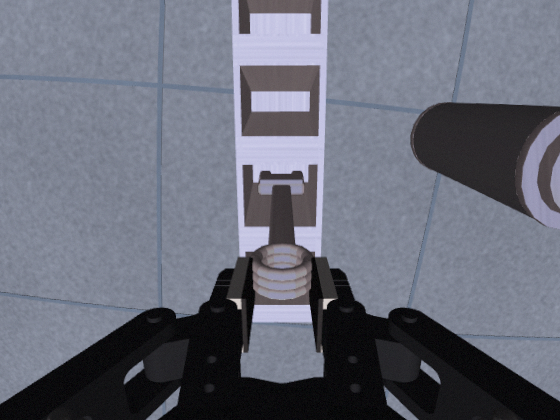

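```bash
python3 -m inch '0 0 0.3 0 0 0 255;0 0 0.3 0 0 0 255;0 0 0 0 0 0 255' 80|egrep 'pos|ft';python3 -m inch '0 0 0.2 0 0 0 255;0 0 0.2 0 0 0 255;0 0 0 0 0 0 255' 80|egrep 'pos|ft'; python3 -m inch '0 0 0.2 0 0 0 255;0 0 0 0 0 0 255' 80|egrep 'pos|ft'
```

```text
position: [0.4406, -0.298, 0.1631]
ft_force: [-1.4, 0.0, -2.5]
position: [0.4407, -0.298, 0.1592]
ft_force: [0.4, -0.4, -0.6]
position: [0.4407, -0.2981, 0.1573]
ft_force: [-0.1, 0.1, -0.6]
```

```bash
python3 -m inch '0 0 0.2 0 0 0 255;0 0 0 0 0 0 255' 80|egrep 'pos|ft';python3 -m inch '0 0 0.2 0 0 0 255;0 0 0 0 0 0 255' 80|egrep 'pos|ft'; python3 -m inch '0 0 0.2 0 0 0 255;0 0 0 0 0 0 255' 80|egrep 'pos|ft'; python3 -c "
from loc import *
c=snap('wrist','w30')"
```

```text
position: [0.4407, -0.2981, 0.1553]
ft_force: [-0.4, 0.6, -1.2]
position: [0.4407, -0.298, 0.1533]
ft_force: [-0.6, -0.2, -1.7]
position: [0.4407, -0.298, 0.1513]
ft_force: [-0.9, 0.2, -1.7]
```

View pics/w30.png

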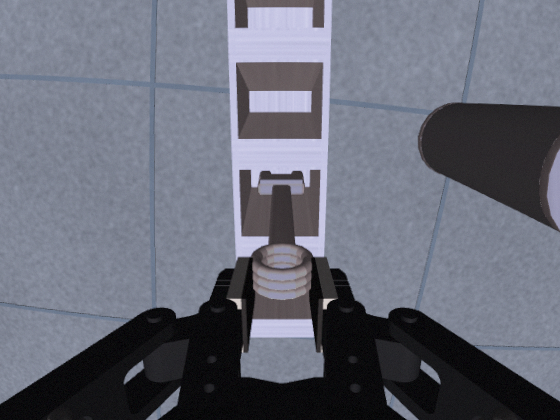

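```bash
for k in 1; do python3 -m inch '0 0 0.2 0 0 0 255;0 0 0 0 0 0 255' 80|egrep 'pos|ft';python3 -m inch '0 0 0.2 0 0 0 255;0 0 0 0 0 0 255' 80|egrep 'pos|ft'; python3 -m inch '0 0 0.15 0 0 0 255;0 0 0 0 0 0 255' 80|egrep 'pos|ft'; done
```

```text
position: [0.4407, -0.2981, 0.1493]
ft_force: [0.9, 0.5, -1.9]
position: [0.4408, -0.298, 0.1473]
ft_force: [-0.0, -0.7, -1.5]
position: [0.4414, -0.2987, 0.1469]
ft_force: [-0.8, -0.5, 13.0]
```

```bash
python3 -m inch '0 0 -0.1 0 0 0 255;0 0 0 0 0 0 178;0 0 0 0 0 0 178;0 0 0 0 0 0 176;0 0 0 0 0 0 176;0 -0.3 0 0 0 0 176;0 -0.3 0 0 0 0 176;0 -0.3 0 0 0 0 176;0 -0.2 0 0 0 0 176;0 -0.1 0 0 0 0 176;0 0 0 0 0 0 176' 20|egrep 'pos|ft|wid'; python3 -c "
from loc import *
c=snap('wrist','w31')"
```

```text
position: [0.4397, -0.2861, 0.1471]
ft_force: [-0.1, -0.4, 1.1]
width: 0.0267
```

View pics/w31.png

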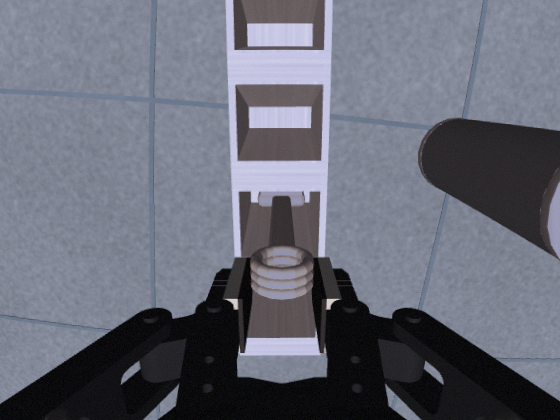

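```bash
python3 -m inch '0 0 0 0 0 0 170;0 0 0 0 0 0 165;0 0 0 0 0 0 155;0 0 0 0 0 0 140;0 0 0 0 0 0 120;0 0 0 0 0 0 100;0 0 0 0 0 0 100;0 0 0 0 0 0 100' 20|egrep 'pos|ft|wid'; python3 -c "
from loc import *
c=snap('wrist','w32')"
```

```text
position: [0.4396, -0.2862, 0.147]
ft_force: [0.3, -0.5, 0.8]
width: 0.0521
```

View pics/w32.png

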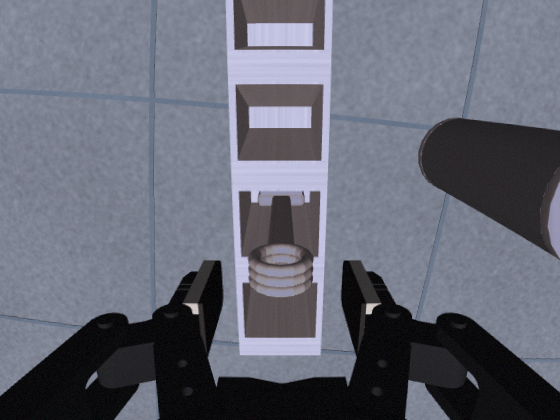

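```bash
python3 -m inch '0 0 -1 0 0 0 100;0 0 -3 0 0 0 100;0 0 -4 0 0 0 100;0 0 -3 0 0 0 100;0 0 0 0 0 0 100' 20|egrep 'pos|ft|wid'; python3 -c "
from loc import *
c=snap('wrist','w33'); snap('side','s33')
plan(.4667,.1995,.25,91.6)"
```

```text
position: [0.4411, -0.2869, 0.2615]
ft_force: [-0.8, 0.3, -0.8]
width: 0.052
t 36.7 pos [ 0.4397 -0.2863  0.2578] rpy [ 1.7994e+02 -6.0000e-02  5.4900e+00] F [ 0.7 -0.  -1. ] w 0.0518 q [ 41.  20. -19. 104.   7.  57.  25.]
shift cm (if first) [  7.34 -48.1    0.74] rows>= 9.619588775683713
turn rad [ 1.6000e-03 -1.0000e-04 -1.5028e+00] | then shift [48.48  4.06  0.78]
```

View pics/s33.png

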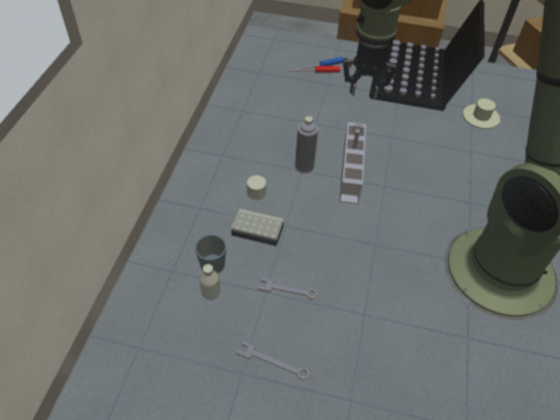

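Spanner one stands upright in its slot, with its ring at about (357,130). Moving on to the second.

```bash
python3 -m inch '0.6 -4 0 0 0 0 100;0.6 -4 0 0 0 0 100;0.6 -4 0 0 0 0 100;0.6 -4 0 0 0 0 100;0.6 -4 0 0 0 0 100;0.6 -4 0 0 0 0 100;0.6 -4 0 0 0 0 100;0.6 -4 0 0 0 0 100;0.6 -4 0 0 0 0 100;0.6 -4 0 0 0 0 100;0.6 -4 0 0 0 0 100;0.7 -4 0 0 0 0 100;0 0 0 0 0 0 100' 20|egrep 'pos|ft|wid';python3 -m inch '0 0 0 0 0 -0.14 100;0 0 0 0 0 -0.14 100;0 0 0 0 0 -0.14 100;0 0 0 0 0 -0.14 100;0 0 0 0 0 -0.14 100;0 0 0 0 0 -0.14 100;0 0 0 0 0 -0.14 100;0 0 0 0 0 -0.14 100;0 0 0 0 0 -0.14 100;0 0 0 0 0 -0.14 100;0 0 0 0 0 -0.1 100;0 0 0 0 0 0 100;0 0 0 0 0 0 100'; python3 -c "
from loc import *
plan(.4667,.1995,.02,91.6)
wspan('w34')"
```

```text
position: [0.4652, 0.2037, 0.2561]
ft_force: [0.2, -0.7, 0.1]
width: 0.0519
t: 39.3
position: [0.4661, 0.1983, 0.2564]
eef_rot: [-179.9, 0.0, 91.2]
ft_force: [-0.0, 0.1, -0.6]
width: 0.0516
t 39.3 pos [0.4661 0.1983 0.2564] rpy [-1.7993e+02  1.0000e-02  9.1250e+01] F [-0.   0.1 -0.6] w 0.0516 q [  9.  24. -51. 106.  21.  60.  41.]
shift cm (if first) [ 0.12  0.09 23.64] rows>= 4.728717105902904
turn rad [-0.0012  0.0001 -0.0062] | then shift [ 0.12  0.07 23.64]
spanner_a 0.81 [282.4 232.1] [0.5369 0.2005]
spanner_a 0.65 [449.7 216.8] [0.5144 0.395 ]
spanner_a_ring 0.91 [279.4 236.4] [0.5422 0.1972]
spanner_a_jaw 0.6 [281.2 233.6] [0.5387 0.1992]
spanner_a 0.57 [283. 232.] m [0.5326 0.201 ] ang 1.3 len 0.153 1791 ends [0.4518 0.1991] [0.6047 0.2026]
spanner_a 0.56 [448. 217.] m [0.5171 0.3968] ang -9.4 len 0.1755 2323 ends [0.431  0.4111] [0.6042 0.3823]
```

View pics/w34.png

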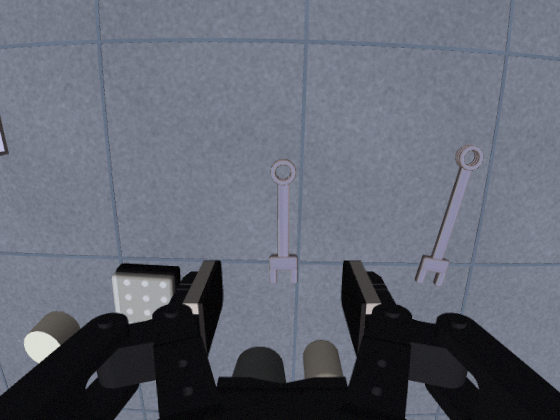

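```bash
python3 -c "
from loc import *
c=camera('wrist'); print(atz(c,(283.3,171.7),.013))"; python3 -m inch '0.1 0.05 4 0 0 -0.004 100;0 0 4 0 0 0 110;0 0 4 0 0 0 120;0 0 4 0 0 0 130;0 0 4 0 0 0 140;0 0 2 0 0 0 140;0 0 1 0 0 0 140;0 0 0 0 0 0 140;0 0 0 0 0 0 140' 80
python3 - <<'E'
from loc import *
plan(.4667,.1995,.0014,91.4)
c=snap('wrist','w35')
E
```

```text
[0.46623117 0.20031165 0.013     ]
t: 40.5
position: [0.4673, 0.2, 0.0279]
eef_rot: [179.9, -0.0, 91.7]
ft_force: [0.7, -0.3, -1.1]
width: 0.0382
t 40.5 pos [0.4673 0.2    0.0279] rpy [ 1.7994e+02 -3.0000e-02  9.1660e+01] F [ 0.7 -0.3 -1.1] w 0.0382 q [ -3.  42. -36. 116.  43.  36.  23.]
shift cm (if first) [-0.05 -0.06  2.65] rows>= 0.530619276300244
turn rad [ 0.001  -0.0005  0.0046] | then shift [-0.05 -0.06  2.65]
```

View pics/w35.png

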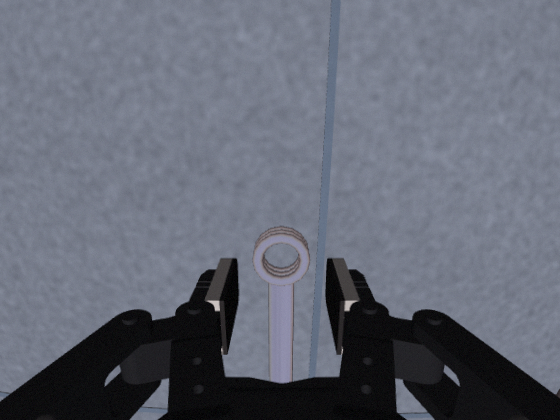

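Ring centred at (281,260). Going down to grip.

```bash
python3 -m inch '0 -0.08 1.5 0 0 0 145;0 0 0.7 0 0 0 150;0 0 0.3 0 0 0 150;0 0 0.1 0 0 0 150;0 0 0 0 0 0 150;0 0 0 0 0 0 150' 80;python3 -m inch '0 0 0 0 0 0 255;0 0 0 0 0 0 255;0 0 0 0 0 0 255;0 0 0 0 0 0 255;0 0 0 0 0 0 255' 85;python3 -m inch '0 0 -0.2 0 0 0 255;0 0 -0.5 0 0 0 255;0 0 -1 0 0 0 255;0 0 -3 0 0 0 255;0 0 -4 0 0 0 255;0 0 -4 0 0 0 255;0 0 -4 0 0 0 255;0 0 -4 0 0 0 255;0 0 -2.5 0 0 0 255;0 0 -1 0 0 0 255;0 0 0 0 0 0 255;0 0 0 0 0 0 255' 85
python3 - <<'E'
from loc import *
c=snap('wrist','w36')
E
```

```text
t: 41.15
position: [0.4661, 0.1997, 0.0012]
eef_rot: [180.0, -0.0, 91.7]
ft_force: [-0.6, -0.5, 0.3]
width: 0.0351
t: 41.65
position: [0.4662, 0.1997, 0.0017]
eef_rot: [180.0, 0.0, 91.7]
ft_force: [-2.9, -1.4, 13.1]
width: 0.0246
t: 42.85
position: [0.4656, 0.1992, 0.2421]
eef_rot: [-179.9, 0.0, 91.7]
ft_force: [-0.2, 0.1, -1.9]
width: 0.0242
```

View pics/w36.png

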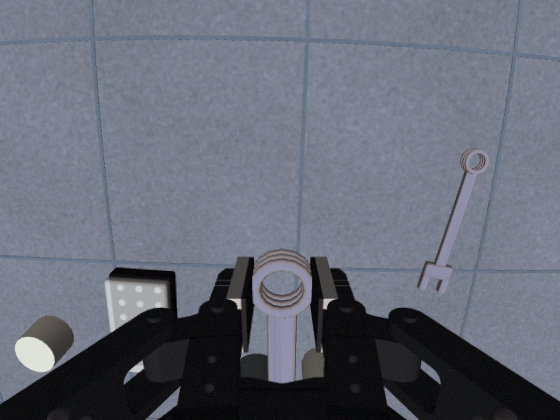

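```bash
python3 -m inch '0 0 0 0 0 0 190;0 0 0 0 0 0 182;0 0 0 0 0 0 179;0 0 0 0 0 0 177;0 0 0 0 0 0 176;0 0 0 0 0 0 176' 20|grep wid; python3 -m inch '0 0 0 0 0 0 175;0 0 0 0 0 0 175;0 0 0 0 0 0 175;0 0 0 0 0 0 175;0 0 0 0 0 0 174;0 0 0 0 0 0 174;0 0 0 0 0 0 174;0 0 0 0 0 0 174;0 0 0 0 0 0 173;0 0 0 0 0 0 173;0 0 0 0 0 0 173' 20|grep wid; python3 sl.py w37
```

```text
width: 0.0267
width: 0.0276
0.027588473214988075
```

View pics/w37_c.png

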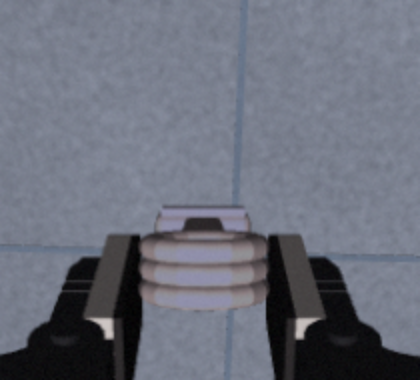

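```bash
python3 -m inch '0 0 0 0 0 0 172;0 0 0 0 0 0 172;0 0 0 0 0 0 174;0 0 0 0 0 0 174;0 0 0 0 0 0 174;0 0 0 0 0 0 174' 20|grep wid; python3 sl.py w38
```

```text
width: 0.0275
0.027620361291220533
```

View pics/w38_c.png

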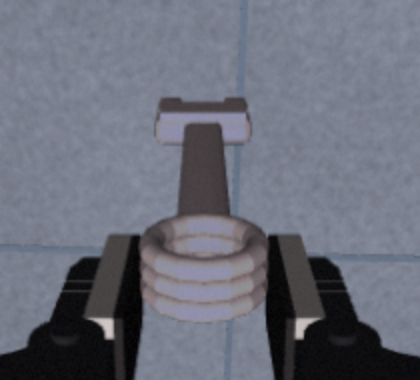

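```bash
python3 -m inch '0 0 0 0 0 0 178;0 0 0 0 0 0 185;0 0 0 0 0 0 255;0 0 0 0 0 0 255;0 0 0 0 0 0 255;0 0 -1.5 0 0 0 255;0 0 -1.5 0 0 0 255;0 0 0 0 0 0.14 255;0 0 0 0 0 0.14 255;0 0 0 0 0 0.14 255;0 0 0 0 0 0.14 255;0 0 0 0 0 0.14 255;0 0 0 0 0 0.14 255;0 0 0 0 0 0.14 255;0 0 0 0 0 0.14 255;0 0 0 0 0 0.14 255;0 0 0 0 0 0.14 255;0 0 0 0 0 0.1 255;0 0 0 0 0 0 255;0 0 0 0 0 0 255' 80;python3 -c "
from loc import *
plan(.433,-.2275,.275,5.6)
c=snap('wrist','w39')"
```

```text
t: 47.3
position: [0.4661, 0.1999, 0.2739]
eef_rot: [-180.0, -0.1, 5.9]
ft_force: [1.0, 0.4, -1.7]
width: 0.0244
t 47.3 pos [0.4661 0.1999 0.2739] rpy [-1.7998e+02 -6.0000e-02  5.9300e+00] F [ 1.   0.4 -1.7] w 0.0244 q [ -4.  19. -33. 105.  12.  60. -36.]
shift cm (if first) [-7.71 42.17 -0.13] rows>= 8.434130080179369
turn rad [-0.0004 -0.0011  0.0058] | then shift [-7.47 42.21 -0.11]
```

View pics/w39.png

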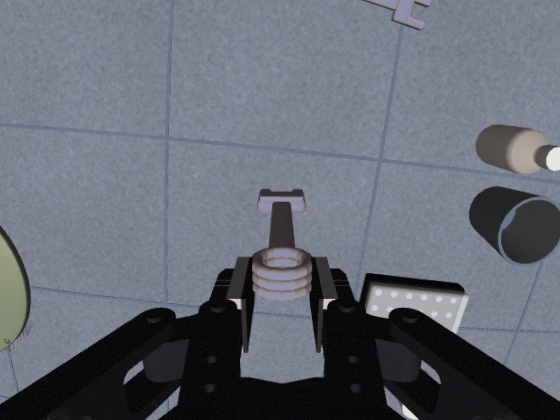

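```bash
python3 -m inch '-0.4 2 0 0 0 0 255;-0.7 4 0 0 0 0 255;-0.7 4 0 0 0 0 255;-0.8 4 0 0 0 0 255;-0.7 4 0 0 0 0 255;-0.7 4 0 0 0 0 255;-0.8 4 0 0 0 0 255;-0.7 4 0 0 0 0 255;-0.7 4 0 0 0 0 255;-0.6 3.2 0 0 0 0 255;-0.4 2.5 0 0 0 0.006 255;-0.4 2 0 0 0 0 255;-0.1 0.5 0 0 0 0 255;0 0 0 0 0 0 255;0 0 0 0 0 0 255' 80;python3 - <<'E'
from h import *
c=snap('wrist','w40'); im=c['frame'][100:300,220:350,::-1]; cv2.imwrite('pics/z9.png',cv2.resize(im,None,fx=3,fy=3,interpolation=cv2.INTER_CUBIC))
s=state(); plan(.433,-.226,.19,5.6)
print(proj(c,[[.4272,-.1662,.085],[.433,-.2255,.085],[.439,-.2855,.085]]).round(1).tolist())
E
```

```text
t: 48.85
position: [0.4315, -0.227, 0.2731]
eef_rot: [-180.0, -0.0, 5.5]
ft_force: [-0.2, 0.3, -1.0]
width: 0.0244
t 48.9 pos [ 0.4316 -0.2269  0.2731] rpy [-1.7998e+02 -1.0000e-02  5.4900e+00] F [-0.6 -0.5 -1.3] w 0.0244 q [ 37.  15. -20. 108.   6.  57.  20.]
shift cm (if first) [ 0.15 -0.08  8.31] rows>= 1.6620208038374469
turn rad [-0.0003 -0.0001 -0.0019] | then shift [ 0.15 -0.08  8.31]
[[283.7, 116.1], [283.7, 181.1], [283.8, 240.9]]
```

View pics/z9.png

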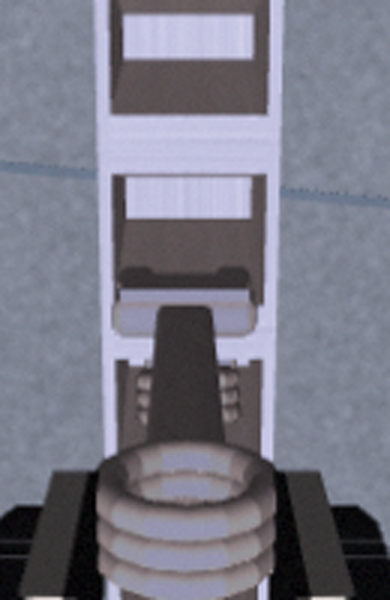

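```bash
python3 - <<'E'
from h import *
c=camera('wrist')
for z in (.13,.14): print(atz(c,(281.7,189),z).round(4))
E
python3 -m inch '0.12 0 2 0 0 0 255;0 0 3 0 0 0 255;0 0 2 0 0 0 255;0 0 1 0 0 0 255;0 0 0 0 0 0 255;0 0 0 0 0 0 255' 80|egrep 'pos|ft'
```

```text
[ 0.4309 -0.2224  0.13  ]
[ 0.4307 -0.22    0.14  ]
position: [0.433, -0.2277, 0.1938]
ft_force: [0.2, -0.7, -0.3]
```

```bash
python3 -m inch '0 -0.2 2 0 0 0 255;0 0 1.5 0 0 0 255;0 0 0.5 0 0 0 255;0 0 0.4 0 0 0 255;0 0 0 0 0 0 255;0 0 0 0 0 0 255' 80|egrep 'pos|ft'; python3 -c "
from loc import *
c=snap('wrist','w41')"
```

```text
position: [0.4327, -0.226, 0.1497]
ft_force: [0.3, -0.2, -1.0]
```

View pics/w41.png

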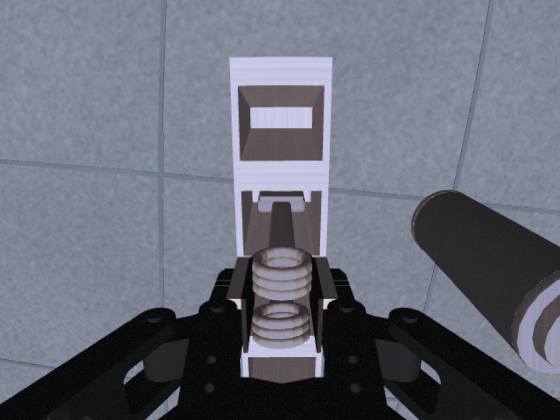

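```bash
python3 -m inch '0 0 0.3 0 0 0 255;0 0 0.2 0 0 0 255;0 0 0 0 0 0 255' 80|egrep 'pos|ft'; python3 -m inch '0 0 0.2 0 0 0 255;0 0 0 0 0 0 255' 80|egrep 'pos|ft';python3 -m inch '0 0 0.2 0 0 0 255;0 0 0 0 0 0 255' 80|egrep 'pos|ft'
```

```text
position: [0.4322, -0.2258, 0.1438]
ft_force: [-0.1, -0.1, -0.5]
position: [0.4323, -0.2258, 0.1418]
ft_force: [0.7, 0.2, -1.0]
position: [0.4323, -0.2258, 0.1398]
ft_force: [-0.3, -0.4, -1.7]
```

```bash
python3 -m inch '0 0 0.2 0 0 0 255;0 0 0 0 0 0 255' 80|egrep 'pos|ft'; python3 -m inch '0 0 0.15 0 0 0 255;0 0 0 0 0 0 255' 80|egrep 'pos|ft'
```

```text
position: [0.4329, -0.2262, 0.1386]
ft_force: [-2.0, 0.0, 14.0]
position: [0.4337, -0.2268, 0.1384]
ft_force: [-4.2, -0.6, 37.8]
```

```bash
python3 -m inch '0 0 -0.25 0 0 0 255;0 0 0 0 0 0 180;0 0 0 0 0 0 176;0 0 0 0 0 0 173;0 0 0 0 0 0 170;0 0 0 0 0 0 165;0 0 0 0 0 0 155;0 0 0 0 0 0 140;0 0 0 0 0 0 120;0 0 0 0 0 0 100;0 0 0 0 0 0 100;0 0 0 0 0 0 100' 20|egrep 'pos|ft|wid'; python3 -c "
from loc import *
c=snap('wrist','w42')"
```

```text
position: [0.4324, -0.2258, 0.139]
ft_force: [0.0, -0.2, 1.3]
width: 0.0517
```

View pics/w42.png

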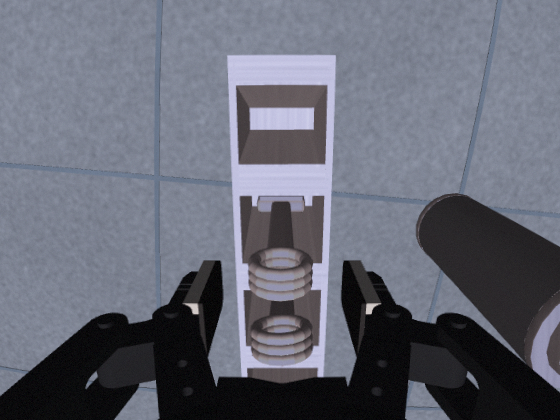

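Both spanners stand upright, with rings at (281,270) and (281,337). Lifting and going for the third one.

```bash
python3 -m inch '0 0 -1 0 0 0 100;0 0 -3 0 0 0 100;0 0 -4 0 0 0 100;0 0 -4 0 0 0 100;0 0 0 0 0 0 100;0 0 0 0 0 0 100' 20|egrep 'pos|ft|wid'; python3 -c "
from loc import *
c=camera('top'); spanners(c)
c=snap('side','s43');spanners(c)
plan(.444,.40,.25,81)"
```

```text
position: [0.4326, -0.226, 0.2603]
ft_force: [0.4, -0.1, -0.9]
width: 0.0518
spanner_a 0.94 [170. 236.] m [0.5305 0.3956] ang 170.5 len 0.1664 341 ends [0.6002 0.3841] [0.4361 0.4114]
spanner_a 0.61 [245. 162.] m [0.7484 0.1809] ang -159.2 len 0.09 670 ends [0.7893 0.1964] [0.7051 0.1644]
spanner_a 0.54 [389. 273.] m [ 0.4319 -0.2403] ang -100.3 len 0.0427 115 ends [ 0.4358 -0.219 ] [ 0.4282 -0.261 ]
spanner_a 0.95 [264. 359.] m [0.5294 0.3947] ang 169.9 len 0.171 533 ends [0.6049 0.3813] [0.4366 0.4112]
spanner_a 0.7 [259. 229.] m [0.6565 0.0281] ang 174.6 len 0.1408 1374 ends [0.7271 0.0214] [0.5869 0.0346]
spanner_a 0.59 [357. 149.] m [ 0.4368 -0.3498] ang 91.4 len 0.111 160 ends [ 0.438  -0.3985] [ 0.4353 -0.2875]
t 53.35 pos [ 0.432  -0.2256  0.2583] rpy [-1.7995e+02  7.0000e-02  5.3900e+00] F [ 0.3 -0.   0.1] w 0.052 q [ 37.  16. -20. 109.   7.  56.  19.]
shift cm (if first) [  7.08 -62.17   0.88] rows>= 12.434810539613528
turn rad [-1.5000e-03  5.0000e-04 -1.3196e+00] | then shift [61.98 -8.6   0.83]
```

View pics/s43.png

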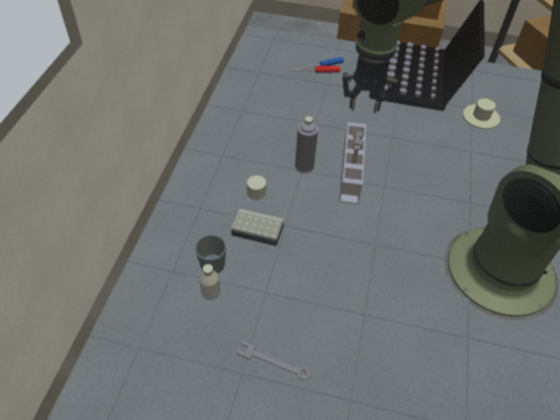

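```bash
python3 -m inch '0.6 -3 0 0 0 0 100;0.6 -4 0 0 0 0 100;0.6 -4 0 0 0 0 100;0.6 -4 0 0 0 0 100;0.6 -4 0 0 0 0 100;0.6 -4 0 0 0 0 100;0.6 -4 0 0 0 0 100;0.6 -4 0 0 0 0 100;0.6 -4 0 0 0 0 100;0.6 -4 0 0 0 0 100;0.5 -4 0 0 0 0 100;0.3 -4 0 0 0 0 100;0.3 -4 0 0 0 0 100;0.2 -4 0 0 0 0 100;0.2 -4 0 0 0 0 100;0.1 -3 0 0 0 0 100;0 0 0 0 0 0 100' 20|egrep 'pos|ft|wid';python3 -m inch '0 0 0 0 0 -0.14 100;0 0 0 0 0 -0.14 100;0 0 0 0 0 -0.14 100;0 0 0 0 0 -0.14 100;0 0 0 0 0 -0.14 100;0 0 0 0 0 -0.14 100;0 0 0 0 0 -0.14 100;0 0 0 0 0 -0.14 100;0 0 0 0 0 -0.14 100;0 0 0 0 0 -0.06 100;0 0 0 0 0 0 100;0 0 0 0 0 0 100'; python3 -c "
from loc import *
plan(.444,.405,.02,80.8)
wspan('w44')"
```

```text
position: [0.4477, 0.4025, 0.2578]
ft_force: [-0.3, -0.5, 0.2]
width: 0.0521
t: 56.25
position: [0.4499, 0.3981, 0.2585]
eef_rot: [-180.0, 0.0, 80.9]
ft_force: [-0.6, -0.8, -0.1]
width: 0.052
t 56.25 pos [0.4499 0.3981 0.2585] rpy [-1.7996e+02  3.0000e-02  8.0870e+01] F [-0.6 -0.8 -0.1] w 0.052 q [-14.  34. -51.  92.  28.  68.  10.]
shift cm (if first) [ 0.6  -0.67 23.85] rows>= 4.770198575778679
turn rad [-0.0007  0.0006  0.0013] | then shift [ 0.59 -0.69 23.85]
spanner_a 0.81 [290.  235.7] [0.5266 0.3952]
spanner_a 0.76 [288. 231.] m [0.5222 0.3954] ang -9.6 len 0.1746 1951 ends [0.4312 0.4108] [0.6033 0.3817]
```

View pics/w44.png

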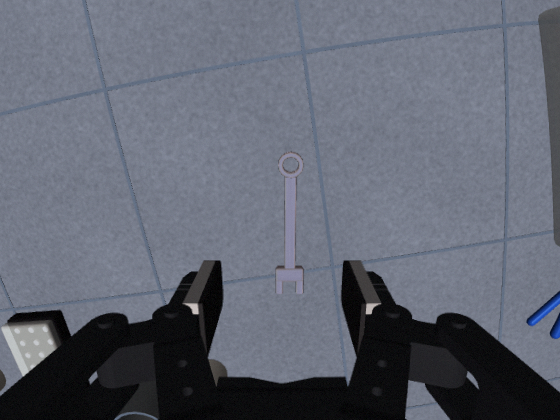

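```bash
python3 -c "
from loc import *
c=camera('wrist'); a=atz(c,(291,164.5),.013); b=atz(c,(289.5,293),.012); print(a,b,np.linalg.norm(b-a)+.014,np.degrees(np.arctan2(b[1]-a[1],b[0]-a[0])))
plan(a[0],a[1],.025)"
```

```text
[0.443933   0.40959253 0.013     ] [0.60042583 0.38415374 0.012     ] 0.17255010292132533 -9.23298998289876
t 56.55 pos [0.4498 0.3985 0.259 ] rpy [1.800e+02 1.000e-02 8.099e+01] F [ 0.3  0.4 -0.5] w 0.0519 q [-14.  34. -51.  92.  28.  68.  10.]
shift cm (if first) [ 1.   -0.75 23.4 ] rows>= 4.679623541569243
```

```bash
python3 -m inch '1 -0.75 4 0 0 0.003 100;0 0 4 0 0 0 110;0 0 4 0 0 0 120;0 0 4 0 0 0 130;0 0 4 0 0 0 140;0 0 2 0 0 0 140;0 0 1 0 0 0 140;0 0 0 0 0 0 140;0 0 0 0 0 0 140' 80
python3 - <<'E'
from loc import *
plan(.4439,.4093,.0014,80.8)
c=snap('wrist','w45')
E
```

```text
t: 57.45
position: [0.4443, 0.4102, 0.0301]
eef_rot: [180.0, -0.1, 80.8]
ft_force: [-0.1, -0.7, 0.6]
width: 0.0384
t 57.45 pos [0.4443 0.4102 0.0301] rpy [ 1.7996e+02 -6.0000e-02  8.0830e+01] F [-0.1 -0.7  0.6] w 0.0384 q [-21.  49. -41. 101.  43.  47.  -2.]
shift cm (if first) [-0.1  -0.03  2.87] rows>= 0.5743052120611343
turn rad [ 0.0007 -0.0011  0.0006] | then shift [-0.09 -0.03  2.87]
```

View pics/w45.png

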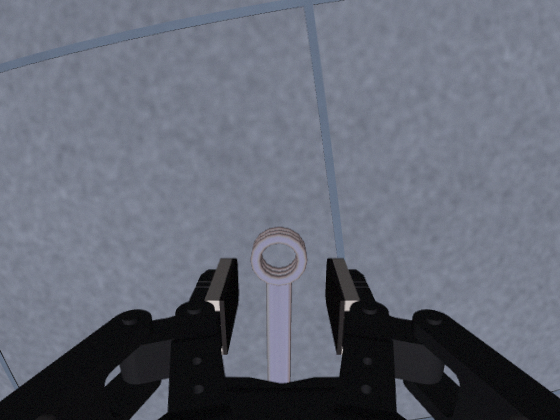

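```bash
python3 -m inch '-0.1 -0.02 1.6 0 0 0 145;0 0 0.8 0 0 0 150;0 0 0.35 0 0 0 150;0 0 0.1 0 0 0 150;0 0 0 0 0 0 150;0 0 0 0 0 0 150' 80;python3 -m inch '0 0 0 0 0 0 255;0 0 0 0 0 0 255;0 0 0 0 0 0 255;0 0 0 0 0 0 255;0 0 0 0 0 0 255' 90;python3 -m inch '0 0 -0.2 0 0 0 255;0 0 -0.5 0 0 0 255;0 0 -1 0 0 0 255;0 0 -3 0 0 0 255;0 0 -4 0 0 0 255;0 0 -4 0 0 0 255;0 0 -4 0 0 0 255;0 0 -4 0 0 0 255;0 0 -4 0 0 0 255;0 0 -2 0 0 0 255;0 0 0 0 0 0 255;0 0 0 0 0 0 255' 90
python3 - <<'E'
from loc import *
c=snap('wrist','w46')
E
```

```text
t: 58.1
position: [0.4437, 0.4088, 0.0008]
eef_rot: [180.0, -0.0, 80.8]
ft_force: [-0.3, 0.1, 0.1]
width: 0.0355
t: 58.6
position: [0.4438, 0.4089, 0.0013]
eef_rot: [180.0, -0.0, 80.8]
ft_force: [-1.6, -1.9, 9.4]
width: 0.0242
t: 59.8
position: [0.4434, 0.4083, 0.2675]
eef_rot: [180.0, 0.0, 80.8]
ft_force: [0.3, 0.9, -2.1]
width: 0.0242
```

View pics/w46.png

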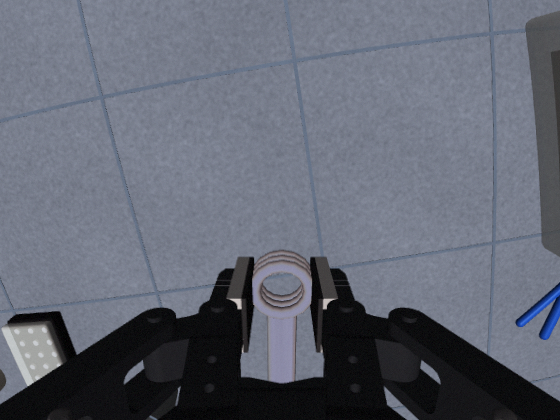

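```bash
python3 -m inch '0 0 0 0 0 0 190;0 0 0 0 0 0 182;0 0 0 0 0 0 179;0 0 0 0 0 0 177;0 0 0 0 0 0 176;0 0 0 0 0 0 176' 20|grep wid; python3 -m inch '0 0 0 0 0 0 175;0 0 0 0 0 0 175;0 0 0 0 0 0 175;0 0 0 0 0 0 175;0 0 0 0 0 0 174;0 0 0 0 0 0 174;0 0 0 0 0 0 174;0 0 0 0 0 0 174;0 0 0 0 0 0 173;0 0 0 0 0 0 173;0 0 0 0 0 0 173' 20|grep wid; python3 sl.py w47
```

```text
width: 0.0265
width: 0.0276
0.02725042391516876
```

View pics/w47_c.png

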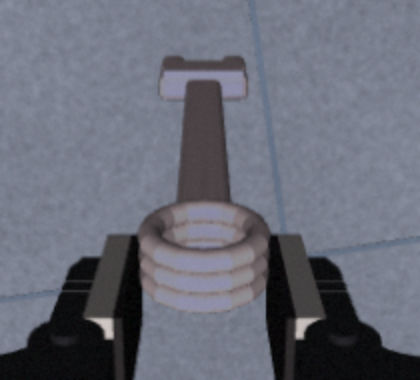

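```bash
python3 -m inch '0 0 0 0 0 0 178;0 0 0 0 0 0 185;0 0 0 0 0 0 255;0 0 0 0 0 0 255;0 0 0 0 0 0 255;0 0 -1.5 0 0 0 255;0 0 -1.2 0 0 0 255;0 0 0 0 0 0.14 255;0 0 0 0 0 0.14 255;0 0 0 0 0 0.14 255;0 0 0 0 0 0.14 255;0 0 0 0 0 0.14 255;0 0 0 0 0 0.14 255;0 0 0 0 0 0.14 255;0 0 0 0 0 0.14 255;0 0 0 0 0 0.14 255;0 0 0 0 0 0.052 255;0 0 0 0 0 0 255;0 0 0 0 0 0 255' 80;python3 -c "
from loc import *
plan(.4272,-.1782,.29,5.6)
c=snap('wrist','w48')"
```

```text
t: 63.5
position: [0.4436, 0.409, 0.2953]
eef_rot: [-180.0, -0.0, 5.8]
ft_force: [0.7, -0.5, -1.9]
width: 0.0243
t 63.5 pos [0.4436 0.409  0.2953] rpy [-1.7996e+02 -4.0000e-02  5.8100e+00] F [ 0.7 -0.5 -1.9] w 0.0243 q [-25.  28. -35.  89.  17.  68. -57.]
shift cm (if first) [-7.57 58.25  0.49] rows>= 11.649979771372836
turn rad [-0.0007 -0.0006  0.0036] | then shift [-7.36 58.28  0.53]
```

View pics/w48.png

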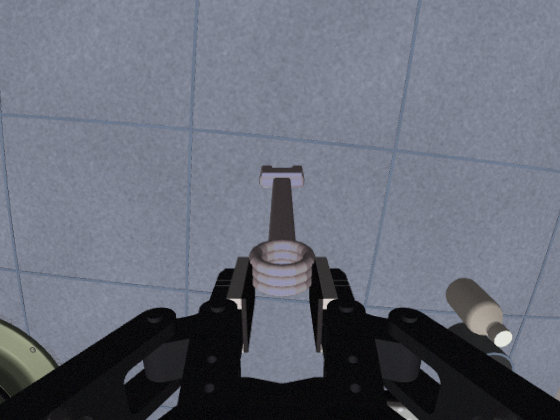

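```bash
python3 -m inch '-0.2 2 0 0 0 0 255;-0.5 4 0 0 0 0 255;-0.5 4 0 0 0 0 255;-0.5 4 0 0 0 0 255;-0.5 4 0 0 0 0 255;-0.5 4 0 0 0 0 255;-0.5 4 0 0 0 0 255;-0.5 4 0 0 0 0 255;-0.5 4 0 0 0 0 255;-0.5 4 0 0 0 0 255;-0.5 4 0 0 0 0 255;-0.5 4 0 0 0 0 255;-0.5 4 0 0 0 0 255;-0.5 3 0 0 0 0 255;-0.4 2.5 0 0 0 0.004 255;-0.2 2 0 0 0 0 255;-0.2 0.7 0 0 0 0 255;0 0 0 0 0 0 255;0 0 0 0 0 0 255' 80;python3 - <<'E'
from h import *
c=snap('wrist','w49'); im=c['frame'][100:300,220:350,::-1]; cv2.imwrite('pics/z10.png',cv2.resize(im,None,fx=3,fy=3,interpolation=cv2.INTER_CUBIC))
s=state(); plan(.4272,-.1782,.19,5.6)
print(proj(c,[[.4272,-.1662,.085],[.433,-.2255,.085],[.439,-.2855,.085]]).round(1).tolist())
E
```

```text
t: 65.45
position: [0.4266, -0.177, 0.2946]
eef_rot: [-180.0, -0.0, 5.5]
ft_force: [0.4, 0.5, -2.9]
width: 0.0243
t 65.5 pos [ 0.4266 -0.1768  0.2946] rpy [-1.7999e+02 -1.0000e-02  5.5400e+00] F [ 0.1 -0.  -1.9] w 0.0242 q [ 32.  12. -20. 110.   5.  59.  16.]
shift cm (if first) [ 0.04  0.14 10.46] rows>= 2.092476802877731
turn rad [-0.0002 -0.0002 -0.0011] | then shift [ 0.04  0.14 10.46]
[[283.7, 167.3], [283.7, 224.2], [283.8, 276.5]]
```

View pics/z10.png

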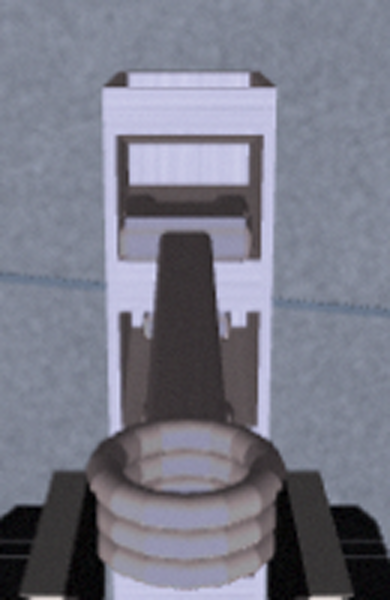

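```bash
python3 - <<'E'
from h import *
c=camera('wrist')
for z in (.13,.14): print(atz(c,(281.7,165),z).round(4))
E
python3 -m inch '0.12 0 2 0 0 0 255;0 0 3 0 0 0 255;0 0 2 0 0 0 255;0 0 1 0 0 0 255;0 0 0 0 0 0 255;0 0 0 0 0 0 255' 80|egrep 'pos|ft'; python3 -c "
from loc import *
c=snap('wrist','w50')"
```

```text
[ 0.4243 -0.1563  0.13  ]
[ 0.4242 -0.1546  0.14  ]
position: [0.4281, -0.1776, 0.2152]
ft_force: [-0.1, -0.8, -2.7]
```

View pics/w50.png

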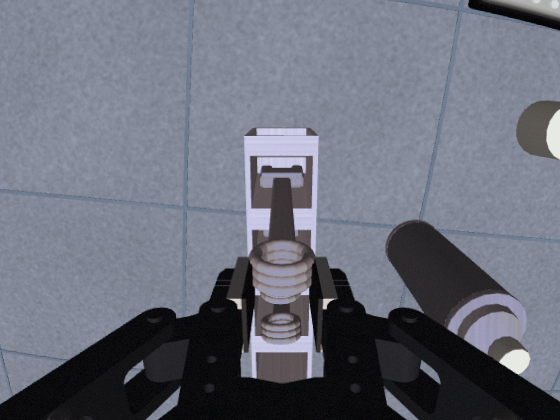

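```bash
python3 -m inch '0 0.2 1 0 0 0 255;0 0.15 1 0 0 0 255;0 0 1 0 0 0 255;0 0 0.9 0 0 0 255;0 0 0 0 0 0 255;0 0 0 0 0 0 255' 80|egrep 'pos|ft'; python3 -m inch '0 0 0.3 0 0 0 255;0 0 0.3 0 0 0 255;0 0 0 0 0 0 255' 80|egrep 'pos|ft';python3 -m inch '0 0 0.2 0 0 0 255;0 0 0 0 0 0 255' 80|egrep 'pos|ft'
```

```text
position: [0.4279, -0.1811, 0.1753]
ft_force: [-0.4, -0.2, -1.9]
position: [0.4278, -0.1813, 0.1693]
ft_force: [-0.3, -0.7, -1.9]
position: [0.4279, -0.1813, 0.1674]
ft_force: [-1.0, 0.7, -2.1]
```

```bash
python3 -m inch '0 0 0.2 0 0 0 255;0 0 0 0 0 0 255' 80|egrep 'pos|ft'; python3 -m inch '0 0 0.15 0 0 0 255;0 0 0 0 0 0 255' 80|egrep 'pos|ft';python3 -m inch '0 0 0.15 0 0 0 255;0 0 0 0 0 0 255' 80|egrep 'pos|ft'
```

```text
position: [0.4278, -0.1813, 0.1653]
ft_force: [-0.5, 0.6, -2.0]
position: [0.4278, -0.1813, 0.1638]
ft_force: [0.2, -0.1, -3.2]
position: [0.4279, -0.1812, 0.1624]
ft_force: [0.0, 0.9, -2.8]
```

```bash
python3 -m inch '0 0 0.15 0 0 0 255;0 0 0 0 0 0 255' 80|egrep 'pos|ft'; python3 -m inch '0 0 0.1 0 0 0 255;0 0 0 0 0 0 255' 80|egrep 'pos|ft'
```

```text
position: [0.4284, -0.1816, 0.1614]
ft_force: [-1.5, -0.8, 7.6]
position: [0.4291, -0.1819, 0.1612]
ft_force: [-1.6, -1.9, 21.8]
```

```bash
python3 -m inch '0 0 -0.15 0 0 0 255;0 0 0 0 0 0 178;0 0 0 0 0 0 178;0 0 0 0 0 0 176;0 0 0 0 0 0 176;0 -0.3 0 0 0 0 176;0 -0.3 0 0 0 0 176;0 -0.3 0 0 0 0 176;0 -0.3 0 0 0 0 176;0 -0.2 0 0 0 0 176;0 0 0 0 0 0 176' 20|egrep 'pos|ft|wid'; python3 -c "
from loc import *
c=snap('wrist','w51')"
```

```text
position: [0.4266, -0.1671, 0.1615]
ft_force: [0.2, -0.9, 0.1]
width: 0.0265
```

View pics/w51.png

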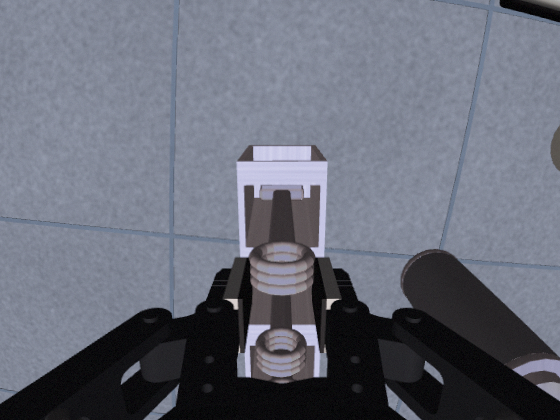

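```bash
python3 -m inch '0 0 0 0 0 0 173;0 0 0 0 0 0 170;0 0 0 0 0 0 165;0 0 0 0 0 0 155;0 0 0 0 0 0 140;0 0 0 0 0 0 120;0 0 0 0 0 0 100;0 0 0 0 0 0 100' 20|egrep 'pos|ft|wid';python3 -m inch '0 0 -1 0 0 0 100;0 0 -3 0 0 0 100;0 0 -4 0 0 0 100;0 0 -4 0 0 0 100;0 0 0 0 0 0 100' 20|egrep 'pos|ft|wid'; python3 -c "
from loc import *
c=snap('wrist','w52');snap('side','s52')
plan(.576,-.24,.28,0)"
```

```text
position: [0.4266, -0.1674, 0.1615]
ft_force: [0.1, -1.2, -0.1]
width: 0.052
position: [0.4284, -0.1677, 0.2867]
ft_force: [0.2, -0.4, -1.4]
width: 0.0522
t 70.85 pos [ 0.4268 -0.1675  0.2827] rpy [ 1.7994e+02 -1.0000e-01  5.4300e+00] F [ 0.  -1.  -0.9] w 0.052 q [ 31.  12. -20. 111.   5.  58.  14.]
shift cm (if first) [14.17  8.63  0.3 ] rows>= 2.833333207226904
turn rad [ 0.0009 -0.0018  0.0948] | then shift [14.92  7.25  0.27]
```

View pics/w52.png

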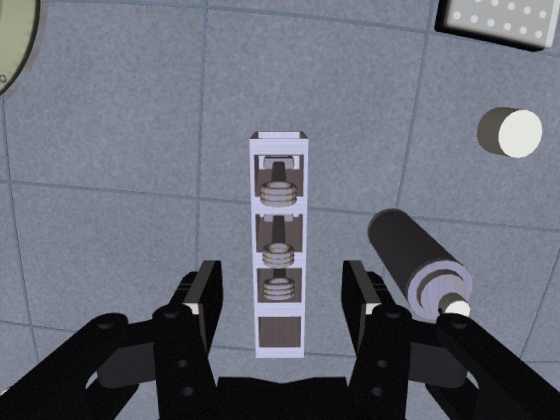

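View pics/s52.png

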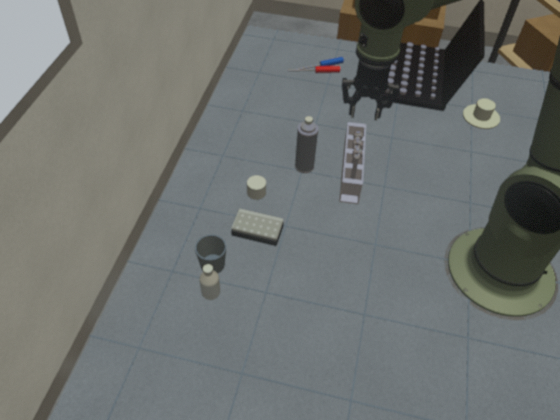

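```bash
python3 -m inch '0 0 0 0 0 0.095 150;0 0 0 0 0 0 200;2.5 1.2 0 0 0 0 255;2.5 1.2 0 0 0 0 255;2.5 1.2 0 0 0 0 255;2.5 1.2 0 0 0 0 255;2.5 1.2 0 0 0 0 255;2.42 1.2 0 0 0 0 255;0 0 0 0 0 0 255;0 0 0 0 0 0 255;0 0 0 0 0 0 255' 40; python3 -c "
from loc import *
c=snap('wrist','w53')
plan(.576,-.239,.20,0)
print(proj(c,[[.576,-.239,.19],[.576,-.239,.156]]))
for o in boxes_of('nozzle_top',c)[:2]: print(o, atz(c,o['position'],.19))"
```

```text
t: 71.95
position: [0.5751, -0.239, 0.2811]
eef_rot: [-180.0, 0.1, 0.1]
ft_force: [-1.3, -0.3, -0.5]
width: 0.0001
t 72.0 pos [ 0.5752 -0.239   0.2814] rpy [-1.7999e+02  3.0000e-02  6.0000e-02] F [ 0.2  0.4 -0.1] w 0.0001 q [ 29.  28. -17.  88.   9.  66.  10.]
shift cm (if first) [ 0.09 -0.    8.14] rows>= 1.6288885367955905
turn rad [-0.0002  0.0006  0.001 ] | then shift [ 0.08 -0.    8.14]
[[283.45490534 213.50179573]
 [283.31800708 200.27494171]]
```

View pics/w53.png

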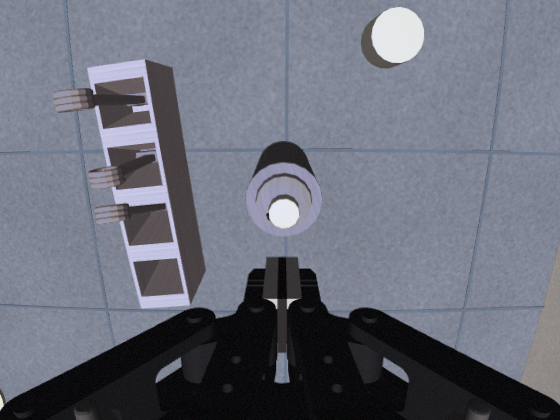

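```bash
python3 -m inch '0.07 0 3 0 0 0 255;0 0 3 0 0 0 255;0 0 1.8 0 0 0 255;0 0 0.6 0 0 0 255;0 0 0 0 0 0 255;0 0 0 0 0 0 255' 40|egrep 'pos|ft';python3 -m inch '0 0 0.3 0 0 0 255;0 0 0.2 0 0 0 255;0 0 0.1 0 0 0 255;0 0 0 0 0 0 255' 40|egrep 'pos|ft';python3 -m inch '0 0 0.1 0 0 0 255;0 0 0.1 0 0 0 255;0 0 0 0 0 0 255' 40|egrep 'pos|ft'
```

```text
position: [0.5769, -0.2395, 0.1987]
ft_force: [-0.0, -0.2, 0.4]
position: [0.5764, -0.2394, 0.1915]
ft_force: [0.3, 0.3, -0.4]
position: [0.5766, -0.2394, 0.1895]
ft_force: [1.0, -0.3, 2.9]
```

```bash
python3 -m inch '0 0 0.1 0 0 0 255;0 0 0.1 0 0 0 255;0 0 0.1 0 0 0 255;0 0 0 0 0 0 255' 40|egrep 'pos|ft';python3 -m inch '0 0 0.1 0 0 0 255;0 0 0.1 0 0 0 255;0 0 0 0 0 0 255' 40|egrep 'pos|ft';python3 -m inch '0 0 0.1 0 0 0 255;0 0 0 0 0 0 255;0 0 0 0 0 0 255' 40|egrep 'pos|ft'
```

```text
position: [0.5766, -0.2394, 0.1865]
ft_force: [-0.2, 0.6, 4.5]
position: [0.5766, -0.2394, 0.1845]
ft_force: [-1.2, 0.7, 5.8]
position: [0.5766, -0.2394, 0.1841]
ft_force: [-3.1, 1.0, 10.9]
```

```bash
python3 -m inch '0 0 0.05 0 0 0 255;0 0 0 0 0 0 255;0 0 0 0 0 0 255;0 0 0 0 0 0 255' 40|egrep 'pos|ft'; python3 -m inch '0 0 -0.3 0 0 0 255;0 0 -0.4 0 0 0 255;0 0 -1 0 0 0 255;0 0 -3 0 0 0 255;0 0 -4 0 0 0 255;0 0 0 0 0 0 255;0 0 0 0 0 0 255' 40|egrep 'pos|ft';python3 -c "
from loc import *
c=snap('wrist','w54')
plan(.69,-.0998,.28,0)"
```

```text
position: [0.5767, -0.2394, 0.184]
ft_force: [-4.9, 1.6, 17.7]
position: [0.5766, -0.2395, 0.2709]
ft_force: [0.5, 0.0, 0.1]
t 75.5 pos [ 0.5762 -0.2393  0.2698] rpy [-1.8e+02  2.0e-02 -0.0e+00] F [-0.4 -0.2  0.3] w 0.0001 q [ 29.  28. -17.  89.   9.  64.  10.]
shift cm (if first) [ 11.38 -13.95  -1.02] rows>= 2.7903704662429116
turn rad [-0.      0.0004 -0.    ] | then shift [ 11.38 -13.95  -1.02]
```

View pics/w54.png

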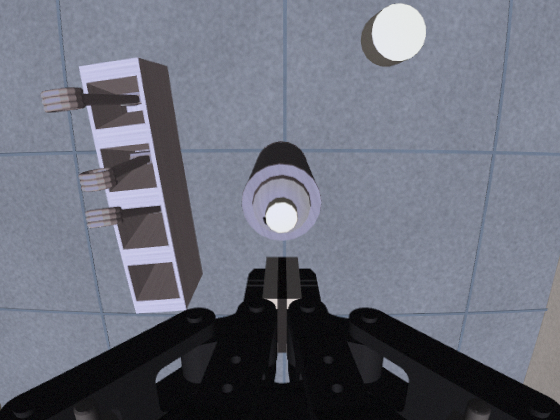

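```bash
python3 -m inch '1.9 -2.33 0 0 0 0 150;1.9 -2.33 0 0 0 0 50;1.9 -2.33 0 0 0 0 0;1.9 -2.33 0 0 0 0 0;1.9 -2.33 0 0 0 0 0;1.88 -2.3 0 0 0 0 0;0 0 0 0 0 0 0;0 0 0 0 0 0 0' 30; python3 -c "
from loc import *
c=snap('wrist','w55')
plan(.69,-.0998,.0175,0)
a=np.linspace(0,6.28,40)
P=np.stack([.69+.027*np.cos(a),-.0998+.027*np.sin(a),0*a+.045],1); im=proj(c,P); print(im.min(0),im.max(0))
g=c['frame'].min(2)[80:300,200:370]>200
n,l,s,ce=cv2.connectedComponentsWithStats(g.astype(np.uint8)); k=1+np.argmax(s[1:,4]); print(s[k]+[200,80,0,0,0],ce[k]+[200,80])
"
```

```text
t: 76.3
position: [0.69, -0.0992, 0.2685]
eef_rot: [-180.0, 0.1, 0.1]
ft_force: [0.2, -1.0, -0.6]
width: 0.0854
t 76.35 pos [ 0.6897 -0.1003  0.2689] rpy [ 1.7999e+02  1.1000e-01 -1.0000e-02] F [-0.5 -0.7 -0.1] w 0.0853 q [ 14.  36. -17.  76.  11.  70.  -4.]
shift cm (if first) [ 0.07 -0.05 25.14] rows>= 5.027371454382981
turn rad [ 0.0002  0.0019 -0.0001] | then shift [ 0.03 -0.05 25.14]
[256.53768204 149.48096882] [308.61033501 200.68099549]
[ 257  150   51   49 1942] [282.10710608 174.15036045]
```

View pics/w55.png

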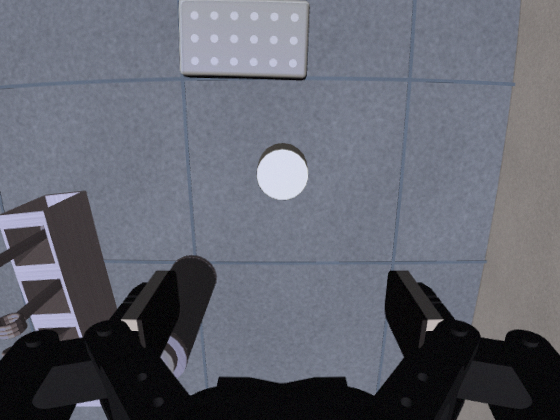

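```bash
python3 -m inch '0 0 4 0 0 0 0;0 0 4 0 0 0 0;0 0 4 0 0 0 0;0 0 4 0 0 0 0;0 0 4 0 0 0 0;0 0 3 0 0 0 0;0 0 1.5 0 0 0 0;0 0 0.5 0 0 0 0;0 0 0 0 0 0 0;0 0 0 0 0 0 0' 30;python3 -c "
from loc import *
plan(.6899,-.0998,.0175,0)"
```

```text
t: 77.35
position: [0.6911, -0.1002, 0.0217]
eef_rot: [180.0, -0.1, -0.0]
ft_force: [0.2, -0.7, 0.2]
width: 0.0854
t 77.35 pos [ 0.6911 -0.1002  0.0217] rpy [ 1.7999e+02 -1.2000e-01 -2.0000e-02] F [ 0.2 -0.7  0.2] w 0.0854 q [ 12.  51. -15.  86.  16.  45.  -9.]
shift cm (if first) [-0.12 -0.04  0.42] rows>= 0.08307266706094905
turn rad [ 0.0002 -0.002  -0.0004] | then shift [-0.12 -0.04  0.42]
```

```bash
python3 -m inch '-0.05 -0.03 0.3 0 0 0 0;0 0 0 0 0 0 0;0 0 0 0 0 0 0;0 0 0 0 0 0 0' 30|egrep pos;python3 -m inch '0 0 0 0 0 0 255;0 0 0 0 0 0 255;0 0 0 0 0 0 255;0 0 0 0 0 0 255;0 0 0 0 0 0 255;0 0 0 0 0 0 255;0 0 0 0 0 0 255' 30; python3 -m inch '0 0 -0.5 0 0 0 255;0 0 -1.5 0 0 0 255;0 0 -3 0 0 0 255;0 0 -4 0 0 0 255;0 0 -4 0 0 0 255;0 0 -4 0 0 0 255;0 0 -4 0 0 0 255;0 0 -3 0 0 0 255;0 0 0 0 0 0 255;0 0 0 0 0 0 255' 30;python3 -c "
from loc import *
plan(.5759,-.2398,.25,0)"
```

```text
position: [0.6899, -0.0996, 0.0173]
t: 78.45
position: [0.6899, -0.0996, 0.0174]
eef_rot: [180.0, -0.0, -0.0]
ft_force: [-2.8, 0.0, 5.3]
width: 0.0538
t: 79.45
position: [0.6898, -0.0996, 0.2584]
eef_rot: [180.0, -0.1, -0.0]
ft_force: [0.7, -0.2, -1.0]
width: 0.0537
t 79.45 pos [ 0.6898 -0.0996  0.2584] rpy [ 1.7999e+02 -9.0000e-02 -0.0000e+00] F [ 0.7 -0.2 -1. ] w 0.0537 q [ 14.  36. -18.  77.  11.  68.  -5.]
shift cm (if first) [-11.39  14.02   0.82] rows>= 2.804919972668624
turn rad [ 0.0002 -0.0016 -0.    ] | then shift [-11.39  14.02   0.84]
```

```bash
python3 -m inch '-1.9 2.34 0 0 0 0 255;-1.9 2.34 0 0 0 0 255;-1.9 2.34 0 0 0 0 255;-1.9 2.34 0 0 0 0 255;-1.9 2.34 0 0 0 0 255;-1.88 2.32 0 0 0 0 255;0 0 1.5 0 0 0 255;0 0 1.5 0 0 0 255;0 0 1.5 0 0 0 255;0 0 0 0 0 0 255;0 0 0 0 0 0 255;0 0 0 0 0 0 255' 30;python3 -c "
from loc import *
plan(.576,-.2398,.1735,0)
snap('wrist','w56')"
```

```text
t: 80.65
position: [0.5763, -0.2396, 0.2126]
eef_rot: [180.0, -0.0, 0.0]
ft_force: [-0.3, -0.0, 1.0]
width: 0.0537
t 80.65 pos [ 0.5763 -0.2396  0.2126] rpy [ 1.7999e+02 -3.0000e-02  2.0000e-02] F [-0.3 -0.   1. ] w 0.0537 q [ 29.  32. -17.  92.  10.  58.   8.]
shift cm (if first) [-0.04  0.02  3.91] rows>= 0.7813446584953054
turn rad [ 0.0001 -0.0006  0.0003] | then shift [-0.03  0.02  3.91]
```

View pics/w56.png

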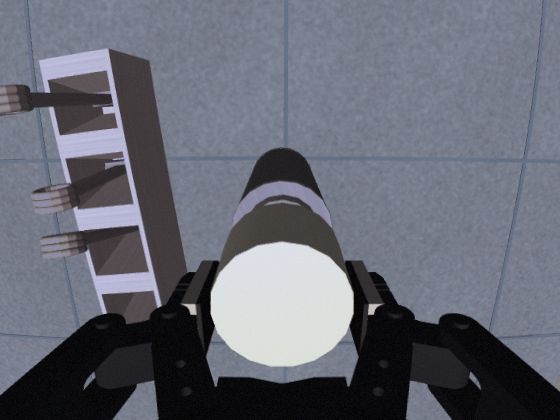

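```bash
python3 -m inch '-0.03 0.02 1 0 0 0 255;0 0 1 0 0 0 255;0 0 0.8 0 0 0 255;0 0 0.4 0 0 0 255;0 0 0.3 0 0 0 255;0 0 0 0 0 0 255;0 0 0 0 0 0 255' 30|egrep 'pos|ft';python3 -m inch '0 0 0.1 0 0 0 255;0 0 0.1 0 0 0 255;0 0 0 0 0 0 255' 30|egrep 'pos|ft'
```

```text
position: [0.5758, -0.24, 0.1772]
ft_force: [1.3, -0.5, -0.3]
position: [0.5757, -0.24, 0.175]
ft_force: [-0.5, -0.3, 0.6]
```

```bash
python3 -m inch '0 0 0.1 0 0 0 255;0 0 0.05 0 0 0 255;0 0 0 0 0 0 255' 30|egrep 'pos|ft';python3 -m inch '0 0 0.05 0 0 0 255;0 0 0 0 0 0 255' 30|egrep 'pos|ft'
```

```text
position: [0.5757, -0.2399, 0.1735]
ft_force: [-0.3, 0.6, 0.0]
position: [0.5757, -0.24, 0.1733]
ft_force: [-2.5, 0.9, 4.7]
```

Contact at z = 0.1733, the same height at which it was first gripped. Releasing.

```bash
python3 -m inch '0 0 0 0 0 0 120;0 0 0 0 0 0 60;0 0 0 0 0 0 0;0 0 0 0 0 0 0;0 0 0 0 0 0 0;0 0 0 0 0 0 0;0 0 -0.5 0 0 0 0;0 0 -2 0 0 0 0;0 0 -4 0 0 0 0;0 0 -4 0 0 0 0;0 0 -2 0 0 0 0;0 0 0 0 0 0 0;0 0 0 0 0 0 0' 30; python3 -c "
from loc import *
c=snap('wrist','w57')
a=np.linspace(0,6.28,40)
g=c['frame'].min(2)[120:300,200:370]>200
n,l,s,ce=cv2.connectedComponentsWithStats(g.astype(np.uint8)); k=1+np.argmax(s[1:,4]); print(s[k]+[200,120,0,0,0],ce[k]+[200,120])
P=np.stack([.576+.027*np.cos(a),-.239+.027*np.sin(a),0*a+.201],1); im=proj(c,P); print(im.min(0),im.max(0))
"
```

```text
t: 83.5
position: [0.5756, -0.24, 0.2982]
eef_rot: [180.0, -0.0, -0.0]
ft_force: [0.2, -0.1, -0.4]
width: 0.0853
[ 245  173   75   72 4200] [281.59166667 208.69047619]
[243.83302988 171.21176516] [321.25287876 245.35250399]
```

View pics/w57.png

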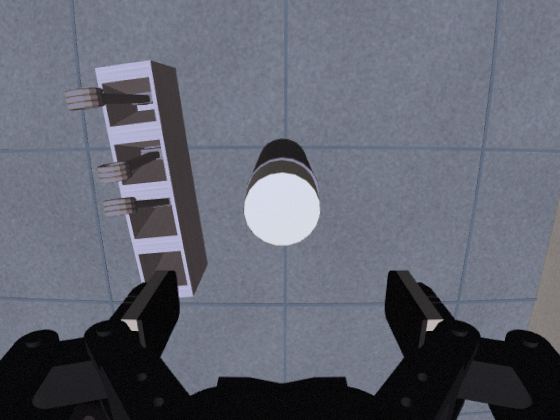

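```bash
python3 -m inch '3 -2 -1 0 0 0 0;3 -3 0 0 0 0 0;3 -4 0 0 0 0 0;2 -4 0 0 0 0 0;0 -4 0 0 0 0 0;0 0 0 0 0 0 0;0 0 0 0 0 0 0;0 0 0 0 0 0 0' 30|egrep 'pos|ft'; python3 -c "
from loc import *
s=snap('side','s58'); t=snap('top','t58')
a=cv2.resize(s['frame'][90:230,240:390,::-1],None,fx=4,fy=4,interpolation=cv2.INTER_CUBIC); cv2.imwrite('pics/z58.png',a)"
```

```text
position: [0.6854, -0.0712, 0.3073]
ft_force: [0.6, 0.3, -0.8]
```

View pics/z58.png

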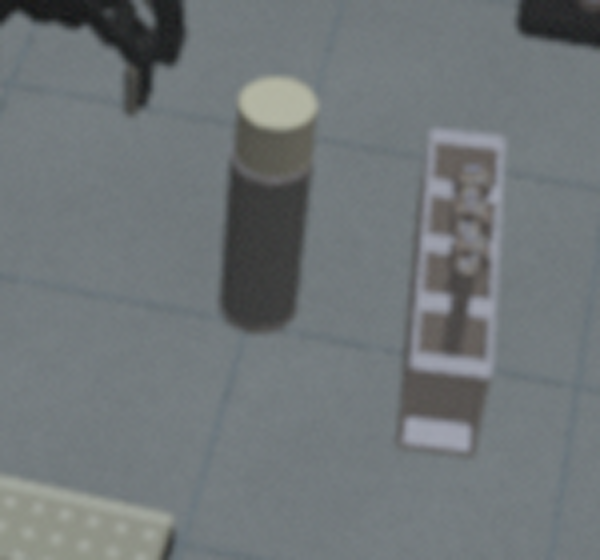

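View pics/t58.png

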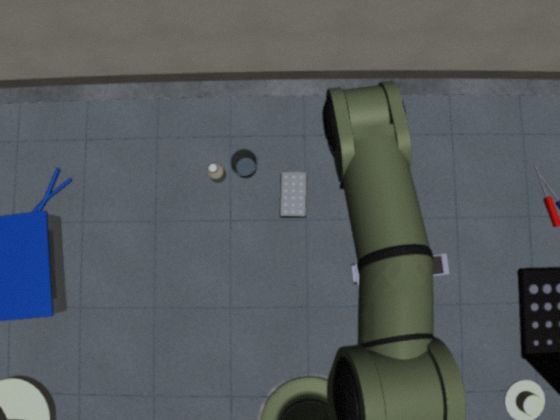

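Run:
```python
from wc import *
c=campose([.5756,-.24,.2982],[180,0,0])
ax=np.array([-.0975,.9952])
for nm,px,z,sl in (('d',(84,99),.166,(.4272,-.1655)),('a',(114,172),.142,(.433,-.2255)),('b',(120,207),.150,(.439,-.2855))):
    p=atz(c,px,z)[:2]; d=p-np.array(sl); print(nm,p.round(4),'along rack y',(d@ax).round(4),'x',(d@[.9952,.0975]).round(4),'lean deg',np.degrees(np.arctan2(d@ax,z)).round(1))
```

```text
d [ 0.4251 -0.1621] along rack y 0.0035 x -0.0017 lean deg 1.2
a [ 0.4309 -0.2234] along rack y 0.0023 x -0.0019 lean deg 0.9
b [ 0.4361 -0.2524] along rack y 0.0332 x 0.0003 lean deg 12.5
```

Run:
```python
from h import *
s=camera('side')
print(proj(s,[[.4251,-.1621,.166],[.4309,-.2234,.142],[.4365,-.2545,.147],[.4365,-.2545,.157],[.439,-.2855,.150]]).round(1).tolist())
a=cv2.resize(s['frame'][120:195,335:385,::-1],None,fx=7,fy=7,interpolation=cv2.INTER_CUBIC); cv2.imwrite('pics/z59.png',np.clip(a.astype(float)*1.5,0,255).astype(np.uint8))
```

```text
[[358.0, 153.9], [357.8, 144.9], [357.7, 135.8], [358.2, 133.2], [358.5, 127.8]]
```

View pics/z59.png

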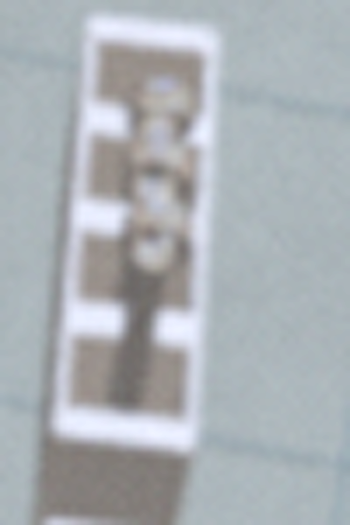

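```bash
python3 -c "
from h import *
print(state()['t']); print(finish_job())"
```

```text
84.55
the job is handed in; nothing more can be done
None
```

I did the whole job in the order asked and handed it in at about 84.5 s. One spanner leans about 12.5° in its slot.

- **Overcap off:** I lifted it off the can and stood it mouth down on the bare counter at about (0.69, -0.10).
- **Spanners:** Only three were there, judged by length to be a, b and d. Each was gripped by the ring, swung down, regripped, lowered until I felt the rack floor, and released ring up.
- **Nozzle:** I pressed it to its stop. TCP height fell from 0.190 to 0.184 m, and the force jumped from 5.8 to 17.7 N once it bottomed. It came back up after release.
- **Overcap back on:** It met the rim at the same height where I first gripped it, and it is centred to within about 1 mm. It looks level in the wrist and side views.
- **Final checks:**
  - **Lean:** Spanners a and d stand within about 1.5° of upright. Spanner b stood upright after release. Between two later pictures it tipped over to about 12.5°, against the side of its slot. I worked out that the slot allows about 13°, so I left it.
  - **Jaw on the floor:** I judged b's jaw to be still on the rack floor from the ring position. I did not look at the jaw itself.
  - **The rest:** The bit case, tin and glue bottle look unmoved, and the gripper was clear of everything.

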